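# Turn a settled pigment jar on its head and back

## Task

The pigment in the pink jar has settled: turn the closed jar over, stand it on its cap anywhere on the pale yellow mat, and let go of it for two full seconds. Then turn it back and leave it standing upright on its base in the middle of the round cork coaster. Do not drop the jar or let it topple (lay it down gently if you need a new grip), and leave the other jars, bottles, cups and the tattoo pen where they are.

Things in the scene. Friction and masses are not known exactly. Their poses are not given: they have to be found in the camera images.
- pink_jar_mid (a point): Centre of the closed pink pigment jar, 52.5 mm above its base. 105 mm tall, about 0.18 kg: square pink body 46 x 46 mm, 78 mm high; 4 mm neck; flat round white cap 40 mm across, 23 mm high. z axis: base to cap; x, y square to the flat sides. Starts upright on the table at one of four places left or right of the mat. It can lie on a flat side without rolling and stand on its cap.
- mat_top (a point): Centre of the upper face of the pale yellow practice mat, fixed, 180 mm (its x) by 230 mm (its y), upper face 3 mm above the table; z up.
- coaster_top (a point): Centre of the upper face of the round tan cork coaster, fixed, 120 mm across, upper face 4 mm above the table; z up. Lies at another of the four places beside the mat.
- green_jar: Jar of the same shape with green body, upright on the table at one of the four places; origin at the centre of its base. Leave alone.
- violet_jar: Jar of the same shape with violet body, likewise; origin at the centre of its base. Leave alone.
- ink_black: Small black ink bottle with white nozzle, 28 mm across, 86 mm tall, standing beyond the mat; origin at the centre of its base. Leave alone.
- ink_red: The same with red ink. Leave alone.
- cup_a: Small pale ink cup, 28 mm across its foot, 20 mm tall, beyond the mat; origin under its centre. Leave alone.
- cup_b: A second one. Leave alone.
- pen: Black and silver tattoo pen lying on the table beyond the mat, 125 mm long, 28 mm thick; origin on the table under its middle, x along the pen. Leave alone.
Not all that is in view belongs to the job. What is shaped like the part that bears pink_jar_mid but orange is not meant.

How it is judged (in metres and radians):
On the way:
1. the pink jar stands on its cap on the mat, let go, at rest, for two seconds (angle between pink_jar_mid's own z axis and vertical above 3 rad and x of pink_jar_mid in the frame of mat_top between -0.09 and 0.09 m and y of pink_jar_mid in the frame of mat_top between -0.115 and 0.115 m and z of pink_jar_mid in the frame of mat_top between 0.045 and 0.06 m and contact force between pink_jar and the arm below 0.1 N and contact force between pink_jar and the fingers below 0.1 N and linear speed of pink_jar below 0.02 m/s and angular speed of pink_jar below 0.2 rad/s), for 1.8 s.
At the end, for the whole second after the job is handed in: Having stood on its cap on the mat (within 8 degrees, untouched, at rest, 1.8 s), the pink jar stands upright (within 6 degrees) on the coaster, centres within 30 mm, released and at rest; the other jars, bottles, cups and pen within 20 mm of where they were (angle between pink_jar_mid's own z axis and vertical below 0.1 rad and horizontal distance between pink_jar_mid and coaster_top below 0.03 m and z of pink_jar_mid in the frame of coaster_top between 0.045 and 0.06 m and contact force between pink_jar and the arm below 0.1 N and contact force between pink_jar and the fingers below 0.1 N and linear speed of pink_jar below 0.02 m/s and angular speed of pink_jar below 0.2 rad/s and distance of each of green_jar, violet_jar, ink_black, ink_red, cup_a, cup_b, pen from where it was at the start of the episode below 0.02 m).
It fails at once if the pink jar is dropped from more than about 2 cm, thrown or left to topple (faster than 0.6 m/s while the robot does not touch it) (linear speed of pink_jar above 0.6 m/s and contact force between pink_jar and the arm below 0.1 N and contact force between pink_jar and the fingers below 0.1 N).
It fails at once if another jar, bottle, cup or the pen is moved by more than 20 mm (distance of any of green_jar, violet_jar, ink_black, ink_red, cup_a, cup_b, pen from where it was at the start of the episode above 0.02 m).
It also fails if it takes over 72 s, if anything falls off the work surface, if the arm or the gripper's body presses on something with over 40 N, if the wrist force passes 120 N, or if a joint passes its speed limit or range.

## Robot

A 6-joint arm with a two-finger parallel gripper is mounted at the origin on the work surface. World frame = base frame: x ahead of the robot, y to its left, z up, the work surface at z = 0. Lengths are in m, angles in degrees, forces in N, time in s.
With the tool pointing down it reaches from about 0.4 to 0.825 m from the base axis. Payload 7 kg.
Tool frame: the origin (TCP) lies midway between the tips of the shut fingers; the grasp point (between the pads) lies 19 mm behind it; z points along the fingers, y is the direction in which the jaws open and shut (so a half turn about z gives the same grasp; the last joint's range is limited). The gripper opens to 88 mm and grips with 3 to 60 N. Pads are 19 mm wide; open, the fingers measure 130 mm over their backs; the gripper's body (78 mm by 193 mm) begins 47 mm behind the grasp point.
Start: joints at [87.439, 20.546, 0.682, 0, -70.136, -16.507], TCP at [0.221, 0.638, 0.227] pointing down, gripper open.
Joint ranges: [-176.03, 176.03], [-82.01, 121.73], [-58.28, 71.71], [-173.87, 95.51], [-174.79, -0.11], [-173.66, 173.66]. Speed limits (degrees/s): [136.94, 136.94, 172.46, 180, 180, 180].

## Interface

Orientations are given as [roll, pitch, yaw] about the fixed x, y, z axes, in that order (R = Rz(yaw) Ry(pitch) Rx(roll)).
In Python, from plant import r gives the robot as it stands. The module is installed in compiled form; this text tells all that it offers.
- The arm moves only by the tool send_rows, never from a script. Its argument "motion" is a list of rows, each an object with "travel": the shift along the tool's x, y, z in m, a list of three; "spin": the turn about the tool's z in degrees. In form: [{"travel": [tx, ty, tz], "spin": spin}, ...]. A call has 1 to 5 rows; each row shifts and turns the pose as measured when the row begins, along the tool's axes as they then stand; what a row does not reach is not made up. A row lasts 1/12 s, in which the tool goes at most 41.7 mm and 7.16 degrees, less where a joint would pass 70% of its speed; a pose out of reach is approached as far as the arm can. A call is refused whole if a number of a shift passes 0.0417 or a number of a turn 7.16, either way. A call with a gripper value outside its range is refused whole. "gripper" is the gripper command: -1 is shut, 1 is fully open, values between are in proportion, set as the call begins (left out, the last holds). The fingers move at their own pace and stop on an object; "squeeze" is the grip in N (left out, the last holds). Time passes only in rows, so rows that do not move let the fingers close. It gives the time, the measured TCP pose, the force and the opening at its end, in the units of the state.
- r.get_state(): the state, without advancing time (a new reading comes with each control period).
- r.capture(name): name is "scene" or "top"; returns (picture, depth): 384x512x3 uint8, blue, green, red; 384x512 float32, m along the optical axis (not along the pixel's ray), 0 where there is no reading.
- r.get_calibration(name): a dict with "fov_y" (degrees; the focal length in pixels is half the picture's height over the tangent of half this angle, whatever the lens; pixels are square), "cx", "cy" (the principal point, pixels), "origin" and "orientation" of the camera in the world. Camera axes: x right, y down, z forward; pixel columns grow to the right and rows downward; lengths in m; the calibration is good to about 2 mm. A picture is of the moment at which its call begins. get_calibration takes no time and is no camera call.
- r.close_job(): hands the job in, once; it reports no verdict.
Trained networks look in the newest picture that a camera, given by its name, has taken for a name from the list of things; names that differ only in an ending like _2 or _b are one class to them, and where a whole thing is asked for, a point or a joint stands for the part that bears it (a point fixed in the world has none). Each returns a list of dicts, best first, with "conf" (0 to 1); they miss things now and then, are a little off and sometimes report something else, mostly with a low value. They report only what shows in the picture. A call takes as long as a camera call. They do not tell look-alikes from the thing itself.
- r.boxes_of(camera, target): "at" ([x, y, z] in m, in the coordinates of the camera as it stood for that picture, good to about 4 mm: the middle of the surface that is visible of it).
- r.pinpoint(camera, target): "at" ([x, y, z] in m, in the coordinates of the camera as it stood for that picture, good to about 4 mm: a listed point, or the origin of a listed thing).
The state is a dict: "time_s": time; "joints": joint angles; "qd": joint speeds; "joint_torque": joint torques, N m; "tcp_pos": TCP position; "eef_rot": TCP orientation; "contact_force": force on the tool from outside, world axes, zero at the start; "moment": the same for the moment, N m; "gripper_width": finger opening in m.
Only numpy, scipy, OpenCV 4.12 (cv2) and the standard library are available. Lean on these libraries where they do the work, as an engineer would, in place of code of your own. Each camera call takes 0.05 s, during which the arm holds its last target. There are 200 camera calls.

## Working session

There is one attempt and no reset: what is moved stays moved. The work goes in short steps, Python scripts to look and compute and a tool call to move; the robot and the scene stay as the last step left them, time stands still between calls to the robot, and variables do not carry over. Pictures are saved under pics/ and viewed, about 8 in all and at most 12, crops included, and the job is handed in when it is done.

Besides the shell and the picture viewer there is one more tool, called after ">>>" by a JSON object that holds its "name" and its "arguments", one argument or row to a line. send_rows: Moves the arm, as the interface text tells. Its arguments: {"type":"object","properties":{"motion":{"type":"array"},"gripper":{"type":"number"},"squeeze":{"type":"number"}},"required":["motion"]}

```bash
mkdir -p pics
cat > h.py <<'E'
from plant import r
import numpy as np, cv2
from scipy.spatial.transform import Rotation as R
def cam(n):
    c=r.get_calibration(n); return c
def Rc(c):
    o=np.array(c["orientation"],float)
    return o if o.shape==(3,3) else (R.from_euler('xyz',o,degrees=True).as_matrix() if o.size==3 else R.from_quat(o).as_matrix())
def tow(n,p):
    c=cam(n); return np.array(c["origin"])+Rc(c)@np.array(p)
def cloud(n,d):
    c=cam(n); f=d.shape[0]/2/np.tan(np.radians(c["fov_y"]/2))
    v,u=np.mgrid[:d.shape[0],:d.shape[1]]
    P=np.stack([(u-c["cx"])/f*d,(v-c["cy"])/f*d,d],-1)
    return P@Rc(c).T+np.array(c["origin"])
E
python3 - <<'E'
from h import *
np.set_printoptions(precision=3,suppress=True)
s=r.get_state();print(s)
ims=[]
for n in("scene","top"):
    print(n,cam(n)); im,d=r.capture(n); cv2.imwrite(f"pics/{n}0.png",im)
    for t in ["pink_jar_mid","mat_top","coaster_top","green_jar","violet_jar","ink_black","ink_red","cup_a","pen"]:
        print(t,[(tow(n,x["at"]).round(3),round(x["conf"],2)) for x in r.pinpoint(n,t)[:4]])
E
```

```text
{'time_s': 0.0, 'joints': array([ 87.438,  20.59 ,   0.636,  -0.021, -70.136, -16.507]), 'qd': array([-0.005,  0.022,  0.027, -0.051,  0.023, -0.036]), 'joint_torque': array([ -0.   , -58.272,  29.306,   6.997,   0.007,  -0.   ]), 'tcp_pos': array([0.22 , 0.638, 0.226]), 'eef_rot': array([179.909,  -0.007, -19.075]), 'contact_force': array([ 1.122, -0.113, -0.281]), 'moment': array([-0.013,  0.047,  0.036]), 'gripper_width': 0.08771665726861147}
scene {'fov_y': 43.74777175426442, 'cx': 258.08049316719837, 'cy': 196.55966300638812, 'origin': array([ 1.172, -0.495,  0.938]), 'orientation': array([-140.299,    0.609,   52.36 ])}
pink_jar_mid [(array([ 0.634, -0.263,  0.053]), 0.86), (array([ 0.753, -0.209,  0.05 ]), 0.86), (array([ 0.537, -0.458,  0.052]), 0.85)]
mat_top [(array([ 0.513, -0.021,  0.001]), 0.65)]
coaster_top [(array([0.63 , 0.263, 0.004]), 0.94)]
green_jar [(array([ 0.466, -0.269, -0.001]), 0.9)]
violet_jar [(array([ 0.463,  0.268, -0.005]), 0.77)]
ink_black [(array([0.74 , 0.013, 0.002]), 0.72)]
ink_red [(array([ 0.741,  0.086, -0.002]), 0.67)]
cup_a [(array([ 0.744, -0
[... 238 characters left out ...]
'orientation': array([-169.989,    0.409,  -89.049])}
pink_jar_mid [(array([ 0.539, -0.456,  0.054]), 0.89), (array([ 0.757, -0.213,  0.057]), 0.65)]
mat_top [(array([ 0.509, -0.016,  0.003]), 0.81)]
coaster_top [(array([0.627, 0.263, 0.005]), 0.82)]
green_jar [(array([ 0.462, -0.269,  0.006]), 0.64)]
violet_jar [(array([0.464, 0.269, 0.002]), 0.63)]
ink_black [(array([ 0.738,  0.016, -0.002]), 0.59), (array([0.735, 0.205, 0.003]), 0.37)]
ink_red [(array([0.741, 0.087, 0.001]), 0.55)]
cup_a [(array([ 0.74 , -0.07 , -0.001]), 0.63), (array([ 0.739,  0.013, -0.003]), 0.59), (array([ 0.746, -0.128,  0.001]), 0.37)]
pen [(array([0.737, 0.2  , 0.002]), 0.77), (array([0.466, 0.267, 0.003]), 0.42)]
```

View pics/scene0.png

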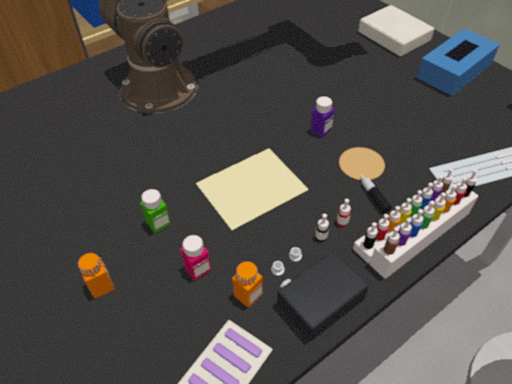

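View pics/top0.png

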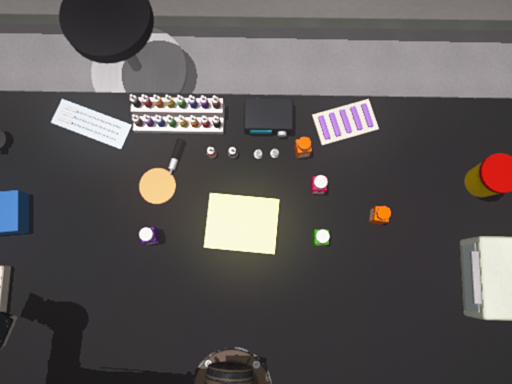

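Both views agree: pink jar at scene (195,257) / top (319,184), coaster at scene (362,164) / top (157,186), and the mat in the middle. The orange jars are the decoys. The tool can only spin about its own axis, so I'll tip the jar in a light grip against the mat. First I need the jar and mat yaw.

Run:
```python
from h import *
np.set_printoptions(precision=3,suppress=True)
im,d=r.capture("scene"); P=cloud("scene",d)
hsv=cv2.cvtColor(im,cv2.COLOR_BGR2HSV)
near=(np.hypot(P[...,0]-.634,P[...,1]+.263)<.05)&(P[...,2]>.012)&(P[...,2]<.072)&(d>0)
Q=P[near]; print(len(Q),Q.min(0),Q.max(0))
# outline fit: square 46mm, two visible faces; minimise distance to square boundary
from scipy.optimize import minimize
def cost(p):
    a=p[2]; c,s=np.cos(a),np.sin(a); q=(Q[:,:2]-p[:2])@np.array([[c,-s],[s,c]])
    return np.mean(np.minimum(np.abs(np.abs(q).max(1)-.023),.006))
b=min((minimize(cost,[.632,-.263,np.radians(t)],method="Nelder-Mead") for t in range(-45,45,10)),key=lambda o:o.fun)
print("jar",b.x[:2],np.degrees(b.x[2]),b.fun)
for t in range(-45,45,10):
    o=minimize(cost,[.632,-.263,np.radians(t)],method="Nelder-Mead");print(t,o.x[:2],np.degrees(o.x[2]),o.fun)
for n in("top",):
    im,d=r.capture(n);P=cloud(n,d);hsv=cv2.cvtColor(im,cv2.COLOR_BGR2HSV)
    m=(hsv[...,0]>20)&(hsv[...,0]<40)&(hsv[...,2]>150)&(np.hypot(P[...,0]-.51,P[...,1]+.02)<.16)
    q=P[m][:,:2]*1000; print("mat",cv2.minAreaRect(q.astype(np.float32)))
    cap=(np.abs(P[...,2]-.105)<.006)&(np.hypot(P[...,0]-.634,P[...,1]+.263)<.04);print("cap",P[cap].mean(0),cap.sum())
    co=(hsv[...,0]>8)&(hsv[...,0]<22)&(hsv[...,1]>80)&(np.hypot(P[...,0]-.63,P[...,1]-.263)<.08);print("coaster",cv2.minEnclosingCircle((P[co][:,:2]*1000).astype(np.float32)))
```

```text
386 [ 0.613 -0.288  0.012] [ 0.659 -0.241  0.072]
jar [ 0.633 -0.264] -0.8504203860072743 0.0006745747023389088
-45 [ 0.633 -0.264] -90.85178205919742 0.0006745787804162615
-35 [ 0.633 -0.264] -0.8488047728222508 0.0006745750014186232
-25 [ 0.633 -0.264] -0.8502804890333584 0.0006745749672940946
-15 [ 0.633 -0.264] -0.8476465743960123 0.0006745767293528799
-5 [ 0.633 -0.264] -0.8502013016359998 0.0006745747037301766
5 [ 0.633 -0.264] -0.8522704903163727 0.0006745757437828407
15 [ 0.633 -0.264] -0.8504203860072743 0.0006745747023389088
25 [ 0.633 -0.264] -0.8545149995029115 0.0006745795754523076
35 [ 0.633 -0.264] -0.8556409862585131 0.0006745784616553676
mat ((510.75274658203125, -18.318115234375), (233.33645629882812, 182.76980590820312), 85.72152709960938)
cap [ 0.633 -0.265  0.106] 126
coaster ((630.7906494140625, 264.0184326171875), 63.494544982910156)
```

>>> {"name": "send_rows", "arguments": {
  "motion": [
    {"travel": [0, 0, 0], "spin": 5}
  ],
  "gripper": 1
}}

```text
time_s: 1.18
tcp_pos: [0.2205, 0.638, 0.2266]
eef_rot: [-180.0, 0.0, -24.0]
contact_force: [0.3, 0.5, -0.3]
gripper_width: 0.0875
```

```bash
cat >> h.py <<'E'
def plan(goal,yaw,step=.040,sp=7.0):
    s=r.get_state(); p=np.array(s["tcp_pos"]); y=s["eef_rot"][2]; g=np.array(goal)
    dy=(yaw-y+180)%360-180
    n=int(max(np.ceil(np.linalg.norm(g-p)/step),np.ceil(abs(dy)/sp),1)); w=(g-p)/n
    out=[]
    for i in range(n):
        Rt=R.from_euler('xyz',[180,0,y+dy*i/n],degrees=True).as_matrix()
        out.append('{"travel": [%s], "spin": %.2f}'%(", ".join("%.4f"%v for v in Rt.T@w),-dy/n))
    for i in range(0,n,5): print("["+", ".join(out[i:i+5])+"]")
E
python3 -c "
from h import *
plan([.633,-.264,.2],-91)"
```

```text
[{"travel": [0.0297, 0.0263, 0.0011], "spin": 2.68}, {"travel": [0.0309, 0.0248, 0.0011], "spin": 2.68}, {"travel": [0.0321, 0.0234, 0.0011], "spin": 2.68}, {"travel": [0.0331, 0.0218, 0.0011], "spin": 2.68}, {"travel": [0.0341, 0.0203, 0.0011], "spin": 2.68}]
[{"travel": [0.0350, 0.0186, 0.0011], "spin": 2.68}, {"travel": [0.0359, 0.0170, 0.0011], "spin": 2.68}, {"travel": [0.0366, 0.0153, 0.0011], "spin": 2.68}, {"travel": [0.0373, 0.0136, 0.0011], "spin": 2.68}, {"travel": [0.0379, 0.0118, 0.0011], "spin": 2.68}]
[{"travel": [0.0384, 0.0100, 0.0011], "spin": 2.68}, {"travel": [0.0388, 0.0082, 0.0011], "spin": 2.68}, {"travel": [0.0392, 0.0064, 0.0011], "spin": 2.68}, {"travel": [0.0394, 0.0046, 0.0011], "spin": 2.68}, {"travel": [0.0396, 0.0027, 0.0011], "spin": 2.68}]
[{"travel": [0.0397, 0.0008, 0.0011], "spin": 2.68}, {"travel": [0.0397, -0.0010, 0.0011], "spin": 2.68}, {"travel": [0.0396, -0.0029, 0.0011], "spin": 2.68}, {"travel": [0.0394, -0.0047, 0.0011], "spin": 2.68}, {"travel": [0.0391, -0.0065, 0.0011], "spin": 2.68}]
[{"travel": [0.0388, -0.0084, 0.0011], "spin": 2.68}, {"travel": [0.0383, -0.0102, 0.0011], "spin": 2.68}, {"travel": [0.0378, -0.0120, 0.0011], "spin": 2.68}, {"travel": [0.0372, -0.0137, 0.0011], "spin": 2.68}, {"travel": [0.0365, -0.0154, 0.0011], "spin": 2.68}]
```

>>> {"name": "send_rows", "arguments": {
  "motion": [
    {"travel": [0.03, 0.026, 0.001], "spin": 2.7},
    {"travel": [0.031, 0.025, 0.001], "spin": 2.7},
    {"travel": [0.032, 0.023, 0.001], "spin": 2.7},
    {"travel": [0.033, 0.022, 0.001], "spin": 2.7},
    {"travel": [0.034, 0.02, 0.001], "spin": 2.7}
  ]
}}

```text
time_s: 1.6
tcp_pos: [0.3016, 0.4574, 0.2183]
eef_rot: [180.0, -0.1, -37.9]
contact_force: [1.2, -0.5, -0.2]
gripper_width: 0.0877
```

>>> {"name": "send_rows", "arguments": {
  "motion": [
    {"travel": [0.035, 0.019, 0.001], "spin": 2.7},
    {"travel": [0.036, 0.017, 0.001], "spin": 2.7},
    {"travel": [0.037, 0.015, 0.001], "spin": 2.7},
    {"travel": [0.037, 0.014, 0.001], "spin": 2.7},
    {"travel": [0.038, 0.012, 0.001], "spin": 2.7}
  ]
}}

```text
time_s: 2.02
tcp_pos: [0.3833, 0.2662, 0.2145]
eef_rot: [-179.8, -0.0, -51.9]
contact_force: [0.2, -0.4, 0.3]
gripper_width: 0.0875
```

>>> {"name": "send_rows", "arguments": {
  "motion": [
    {"travel": [0.038, 0.01, 0.001], "spin": 2.7},
    {"travel": [0.039, 0.008, 0.001], "spin": 2.7},
    {"travel": [0.039, 0.006, 0.001], "spin": 2.7},
    {"travel": [0.039, 0.005, 0.001], "spin": 2.7},
    {"travel": [0.04, 0.003, 0.001], "spin": 2.7}
  ]
}}

```text
time_s: 2.43
tcp_pos: [0.4627, 0.0751, 0.2118]
eef_rot: [-179.5, 0.1, -66.0]
contact_force: [0.9, 1.5, -0.6]
gripper_width: 0.0874
```

>>> {"name": "send_rows", "arguments": {
  "motion": [
    {"travel": [0.04, 0.001, 0.001], "spin": 2.7},
    {"travel": [0.04, -0.001, 0.001], "spin": 2.7},
    {"travel": [0.04, -0.003, 0.001], "spin": 2.7},
    {"travel": [0.039, -0.005, 0.001], "spin": 2.7},
    {"travel": [0.039, -0.007, 0.001], "spin": 2.7}
  ]
}}

```text
time_s: 2.85
tcp_pos: [0.5415, -0.1178, 0.2087]
eef_rot: [-179.2, 0.3, -80.1]
contact_force: [1.3, 0.5, 1.4]
gripper_width: 0.0875
```

```bash
python3 -c "
from h import *
s=r.get_state();print(s['tcp_pos'],s['eef_rot'],s['joints'],s['time_s'])
plan([.633,-.264,.17],-91)"
```

```text
[ 0.54153566 -0.11779878  0.2086746 ] [-179.15041701    0.29067455  -80.10559198] [  7.74118394   9.52978914 -16.62330682  -0.36176055 -63.00929073
   2.31289666] 2.85
[{"travel": [0.0319, -0.0130, 0.0077], "spin": 2.18}, {"travel": [0.0314, -0.0142, 0.0077], "spin": 2.18}, {"travel": [0.0309, -0.0154, 0.0077], "spin": 2.18}, {"travel": [0.0303, -0.0165, 0.0077], "spin": 2.18}, {"travel": [0.0296, -0.0177, 0.0077], "spin": 2.18}]
```

>>> {"name": "send_rows", "arguments": {
  "motion": [
    {"travel": [0.032, -0.013, 0.008], "spin": 2.2},
    {"travel": [0.031, -0.014, 0.008], "spin": 2.2},
    {"travel": [0.031, -0.015, 0.008], "spin": 2.2},
    {"travel": [0.03, -0.016, 0.008], "spin": 2.2},
    {"travel": [0.03, -0.018, 0.008], "spin": 2.2}
  ]
}}

```text
time_s: 3.27
tcp_pos: [0.6357, -0.2756, 0.1704]
eef_rot: [-178.9, 0.4, -91.8]
contact_force: [1.0, 0.6, 0.4]
gripper_width: 0.0879
```

>>> {"name": "send_rows", "arguments": {
  "motion": [
    {"travel": [0, 0, 0], "spin": 0},
    {"travel": [0, 0, 0], "spin": 0},
    {"travel": [0, 0, 0], "spin": 0}
  ]
}}

```text
time_s: 3.52
tcp_pos: [0.6364, -0.2824, 0.1643]
eef_rot: [-179.3, 0.4, -92.4]
contact_force: [0.4, -0.0, 0.4]
gripper_width: 0.0876
```

```bash
python3 -c "
from h import *
s=r.get_state();print(s['tcp_pos'],s['eef_rot'],s['joints'],s['time_s'])
plan([.633,-.264,.047],-91)
plan([.633,-.264,.17],-91)"
```

```text
[ 0.63642351 -0.28242942  0.16430418] [-179.26282461    0.42261264  -92.35602188] [ -8.22129418  24.49092342  -1.3813408   -0.55419037 -63.43865192
   6.10738365] 3.5167
[{"travel": [-0.0061, 0.0014, 0.0391], "spin": -0.45}, {"travel": [-0.0061, 0.0013, 0.0391], "spin": -0.45}, {"travel": [-0.0061, 0.0013, 0.0391], "spin": -0.45}]
[{"travel": [-0.0183, 0.0042, -0.0057], "spin": -1.36}]
```

>>> {"name": "send_rows", "arguments": {
  "motion": [
    {"travel": [-0.01, 0.002, 0.01], "spin": -0.7},
    {"travel": [-0.008, 0.002, 0.01], "spin": -0.7},
    {"travel": [0, 0, 0.01], "spin": 0},
    {"travel": [0, 0, 0], "spin": 0}
  ]
}}

```text
time_s: 3.85
tcp_pos: [0.6329, -0.2611, 0.1348]
eef_rot: [-179.1, 0.4, -90.7]
contact_force: [-0.5, 0.2, -1.0]
gripper_width: 0.0878
```

```bash
python3 -c "
from h import *
s=r.get_state();print(s['tcp_pos'],s['eef_rot'],s['time_s'])
plan([.633,-.264,.048],-91,.02)"
```

```text
[ 0.6328813  -0.2611301   0.13477719] [-179.10288942    0.39027013  -90.71611571] 3.85
[{"travel": [0.0006, -0.0000, 0.0174], "spin": 0.06}, {"travel": [0.0006, -0.0000, 0.0174], "spin": 0.06}, {"travel": [0.0006, -0.0000, 0.0174], "spin": 0.06}, {"travel": [0.0006, -0.0000, 0.0174], "spin": 0.06}, {"travel": [0.0006, -0.0000, 0.0174], "spin": 0.06}]
```

>>> {"name": "send_rows", "arguments": {
  "motion": [
    {"travel": [0.001, 0, 0.02], "spin": 0},
    {"travel": [0.001, 0, 0.02], "spin": 0},
    {"travel": [0, 0, 0.018], "spin": 0},
    {"travel": [0, 0, 0.012], "spin": 0},
    {"travel": [0, 0, 0.006], "spin": 0}
  ]
}}

```text
time_s: 4.27
tcp_pos: [0.6369, -0.2606, 0.0616]
eef_rot: [-178.6, 0.3, -90.4]
contact_force: [1.1, 0.1, 0.0]
gripper_width: 0.0878
```

>>> {"name": "send_rows", "arguments": {
  "motion": [
    {"travel": [0, 0, 0.003], "spin": 0},
    {"travel": [0, 0, 0], "spin": 0}
  ]
}}

```text
time_s: 4.43
tcp_pos: [0.6365, -0.2601, 0.0576]
eef_rot: [-178.7, 0.3, -90.3]
contact_force: [-0.4, -0.6, -0.1]
gripper_width: 0.0877
```

>>> {"name": "send_rows", "arguments": {
  "motion": [
    {"travel": [0.003, 0.003, 0.006], "spin": 0.3},
    {"travel": [0, 0, 0.004], "spin": 0.3},
    {"travel": [0, 0, 0], "spin": 0}
  ]
}}

```text
time_s: 4.68
tcp_pos: [0.6349, -0.2635, 0.049]
eef_rot: [-178.5, 0.2, -91.0]
contact_force: [0.2, -0.5, 0.7]
gripper_width: 0.0877
```

>>> {"name": "send_rows", "arguments": {
  "motion": [
    {"travel": [0, 0, 0], "spin": 0},
    {"travel": [0, 0, 0], "spin": 0},
    {"travel": [0, 0, 0], "spin": 0},
    {"travel": [0, 0, 0], "spin": 0},
    {"travel": [0, 0, 0], "spin": 0}
  ],
  "gripper": -1,
  "squeeze": 15
}}

```text
time_s: 5.1
tcp_pos: [0.6358, -0.2641, 0.0507]
eef_rot: [-178.4, 0.2, -91.0]
contact_force: [0.4, 0.9, 0.0]
gripper_width: 0.06
```

```bash
python3 -c "
from h import *
s=r.get_state();print(s['tcp_pos'],s['eef_rot'],s['contact_force'],s['gripper_width'])"
```

```text
[ 0.63577136 -0.26413649  0.05074529] [-178.39669731    0.19633019  -90.98677948] [0.44783087 0.87625028 0.04390865] 0.06001824792237594
```

>>> {"name": "send_rows", "arguments": {
  "motion": [
    {"travel": [0, 0.001, 0.003], "spin": 0},
    {"travel": [0, 0, 0], "spin": 0},
    {"travel": [0, 0, 0], "spin": 0},
    {"travel": [0, 0, 0], "spin": 0},
    {"travel": [0, 0, 0], "spin": 0}
  ]
}}

```text
time_s: 5.52
tcp_pos: [0.6348, -0.2641, 0.0477]
eef_rot: [-178.4, 0.2, -91.0]
contact_force: [0.1, -0.8, -0.6]
gripper_width: 0.0462
```

>>> {"name": "send_rows", "arguments": {
  "motion": [
    {"travel": [0, 0, 0], "spin": 0},
    {"travel": [0, 0, 0], "spin": 0},
    {"travel": [0, 0, -0.006], "spin": 0},
    {"travel": [0, 0, -0.01], "spin": 0},
    {"travel": [0, 0, -0.01], "spin": 0}
  ]
}}

```text
time_s: 5.93
tcp_pos: [0.632, -0.2636, 0.0723]
eef_rot: [-178.7, 0.3, -91.0]
contact_force: [-0.1, 0.0, -2.0]
gripper_width: 0.0465
```

Run:
```python
from h import *
s=r.get_state();print(s['tcp_pos'],s['eef_rot'],s['contact_force'],s['gripper_width'])
plan([.511,-.03,.10],-91,.035)
im,d=r.capture("scene"); cv2.imwrite("pics/s1.png",cv2.resize(im[150:350,60:360],None,fx=2,fy=2))
```

```text
[ 0.63204645 -0.26362712  0.07229003] [-178.7011937     0.26432018  -91.00879498] [-0.09570618  0.02906813 -1.98253855] 0.04650607477787625
[{"travel": [-0.0289, 0.0156, -0.0035], "spin": -0.00}, {"travel": [-0.0289, 0.0156, -0.0035], "spin": -0.00}, {"travel": [-0.0289, 0.0156, -0.0035], "spin": -0.00}, {"travel": [-0.0289, 0.0156, -0.0035], "spin": -0.00}, {"travel": [-0.0289, 0.0156, -0.0035], "spin": -0.00}]
[{"travel": [-0.0289, 0.0156, -0.0035], "spin": -0.00}, {"travel": [-0.0289, 0.0156, -0.0035], "spin": -0.00}, {"travel": [-0.0289, 0.0156, -0.0035], "spin": -0.00}]
```

View pics/s1.png

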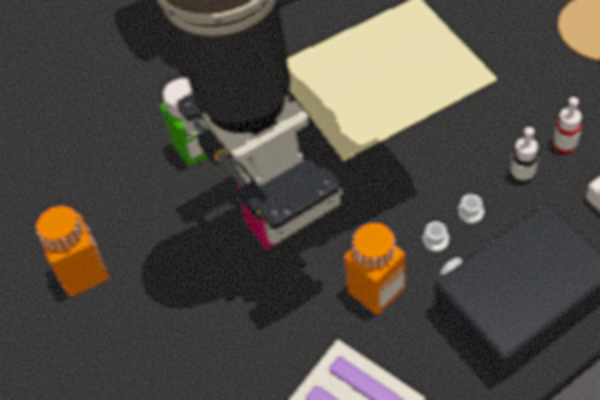

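>>> {"name": "send_rows", "arguments": {
  "motion": [
    {"travel": [-0.01, 0.008, -0.02], "spin": 0},
    {"travel": [-0.022, 0.016, -0.01], "spin": 0},
    {"travel": [-0.028, 0.02, 0], "spin": 0},
    {"travel": [-0.028, 0.02, 0], "spin": 0},
    {"travel": [-0.028, 0.02, 0], "spin": 0}
  ]
}}

```text
time_s: 6.4
tcp_pos: [0.5533, -0.1484, 0.1079]
eef_rot: [-178.0, 0.1, -91.3]
contact_force: [-0.1, 0.5, -1.2]
gripper_width: 0.0462
```

>>> {"name": "send_rows", "arguments": {
  "motion": [
    {"travel": [-0.02, 0.014, 0.003], "spin": 0},
    {"travel": [-0.01, 0.008, 0.003], "spin": 0},
    {"travel": [0, 0, 0], "spin": 0},
    {"travel": [0, 0, 0], "spin": 0}
  ]
}}

```text
time_s: 6.73
tcp_pos: [0.5285, -0.1122, 0.1055]
eef_rot: [-177.7, 0.2, -91.1]
contact_force: [1.0, -1.1, -1.3]
gripper_width: 0.0461
```

Run:
```python
from h import *
s=r.get_state();print(s['tcp_pos'],s['eef_rot'],s['contact_force'],s['gripper_width'])
plan([.511,-.1,.055],-91,.01)
```

```text
[ 0.52853165 -0.11217902  0.10550905] [-177.70443655    0.23215381  -91.06755966] [ 0.9558534  -1.14133208 -1.34517552] 0.046085229402454846
[{"travel": [-0.0020, 0.0030, 0.0084], "spin": -0.01}, {"travel": [-0.0020, 0.0030, 0.0084], "spin": -0.01}, {"travel": [-0.0020, 0.0030, 0.0084], "spin": -0.01}, {"travel": [-0.0020, 0.0030, 0.0084], "spin": -0.01}, {"travel": [-0.0020, 0.0030, 0.0084], "spin": -0.01}]
[{"travel": [-0.0020, 0.0030, 0.0084], "spin": -0.01}]
```

>>> {"name": "send_rows", "arguments": {
  "motion": [
    {"travel": [0.0, 0.006, 0.012], "spin": 0},
    {"travel": [0, 0.004, 0.012], "spin": 0},
    {"travel": [0, 0, 0.012], "spin": 0},
    {"travel": [0, 0, 0.008], "spin": 0},
    {"travel": [0, 0, 0.004], "spin": 0}
  ]
}}

```text
time_s: 7.15
tcp_pos: [0.5264, -0.1136, 0.0604]
eef_rot: [-177.1, 0.3, -91.1]
contact_force: [-0.2, -0.3, -0.9]
gripper_width: 0.0464
```

>>> {"name": "send_rows", "arguments": {
  "motion": [
    {"travel": [0, 0, 0.002], "spin": 0},
    {"travel": [0, 0, 0.002], "spin": 0}
  ]
}}

```text
time_s: 7.32
tcp_pos: [0.5275, -0.1145, 0.056]
eef_rot: [-177.1, 0.2, -91.1]
contact_force: [1.0, -0.6, -0.9]
gripper_width: 0.0463
```

>>> {"name": "send_rows", "arguments": {
  "motion": [
    {"travel": [0, 0, 0.003], "spin": 0},
    {"travel": [0, 0, 0.003], "spin": 0},
    {"travel": [0, 0, 0.001], "spin": 0}
  ]
}}

```text
time_s: 7.57
tcp_pos: [0.5296, -0.115, 0.0504]
eef_rot: [-177.0, 0.2, -91.1]
contact_force: [-6.1, 3.3, 15.6]
gripper_width: 0.047
```

>>> {"name": "send_rows", "arguments": {
  "motion": [
    {"travel": [0, 0, 0.0], "spin": 0},
    {"travel": [0, 0, 0.0], "spin": 0},
    {"travel": [0, 0, 0.0], "spin": 0},
    {"travel": [0, 0, 0.0], "spin": 0}
  ],
  "squeeze": 4
}}

```text
time_s: 7.9
tcp_pos: [0.5305, -0.115, 0.0512]
eef_rot: [-176.9, 0.2, -91.1]
contact_force: [1.3, 0.1, -1.4]
gripper_width: 0.0466
```

Contact found on the mat. Now the tipping arc, in small steps (tool x = −y).

>>> {"name": "send_rows", "arguments": {
  "motion": [
    {"travel": [-0.006, 0, 0.0], "spin": 0},
    {"travel": [-0.006, 0, -0.001], "spin": 0},
    {"travel": [-0.006, 0, 0], "spin": 0},
    {"travel": [-0.006, 0, 0], "spin": 0}
  ]
}}

```text
time_s: 8.23
tcp_pos: [0.5314, -0.09, 0.0528]
eef_rot: [-176.8, 0.2, -91.2]
contact_force: [-0.2, -0.2, -0.8]
gripper_width: 0.0459
```

Run:
```python
from h import *
s=r.get_state();print(s['tcp_pos'],s['eef_rot'],s['contact_force'],s['gripper_width'])
im,d=r.capture("scene"); cv2.imwrite("pics/s2.png",cv2.resize(im[110:260,150:350],None,fx=3,fy=3))
```

```text
[ 0.53136968 -0.09004526  0.05280648] [-176.83712423    0.17694943  -91.15017597] [-0.20267278 -0.17492941 -0.84090937] 0.04592389305898758
```

View pics/s2.png

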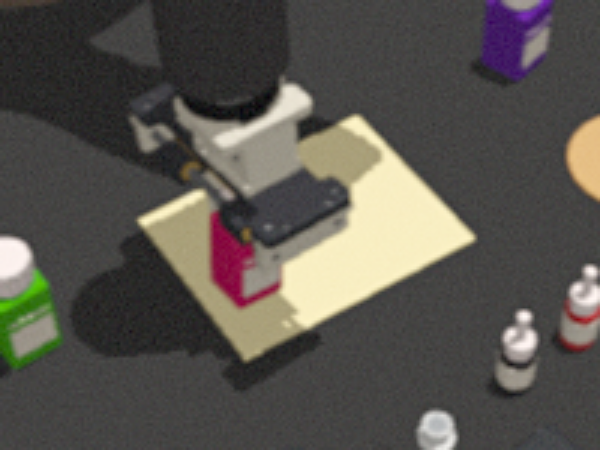

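```bash
cat >> h.py <<'E'
def jar():
    """pink points: fit direction of the long axis in y-z from the -y side face and print extents"""
    im,d=r.capture("scene"); P=cloud("scene",d); h=cv2.cvtColor(im,cv2.COLOR_BGR2HSV)
    m=(h[...,0]>160)&(h[...,0]<178)&(h[...,1]>120)&(P[...,0]<.68)&(P[...,1]<.2)&(d>0)&(P[...,1]>-.2)
    n,l,st,_=cv2.connectedComponentsWithStats(m.astype(np.uint8)); k=1+st[1:,4].argmax(); m=l==k
    Q=P[m]; print("pink px",m.sum(),"min",Q.min(0).round(3),"max",Q.max(0).round(3))
    best=(0,)
    rng=np.random.default_rng(0)
    for _ in range(400):
        a,b,c=Q[rng.choice(len(Q),3)]; nn=np.cross(b-a,c-a); 
        if np.linalg.norm(nn)<1e-5: continue
        nn/=np.linalg.norm(nn); 
        if abs(nn[0])>.35: continue
        k=(np.abs((Q-a)@nn)<.0025).sum()
        if k>best[0]: best=(k,nn,a)
    k,nn,a=best; q=Q[np.abs((Q-a)@nn)<.0025]; nn=np.linalg.svd(q-q.mean(0))[2][2]; nn*=-np.sign(nn[1]) if abs(nn[1])>.2 else np.sign(nn[2])
    print("face",k,"normal",nn.round(3),"at",q.mean(0).round(3),"elev deg",np.degrees(np.arctan2(nn[2],-nn[1])).round(1))
    return im
E
python3 -c "
from h import *
jar()"
```

```text
pink px 270 min [ 0.51  -0.128  0.01 ] max [ 0.584 -0.082  0.134]
face 210 normal [-0.01  -0.996  0.087] at [ 0.535 -0.114  0.051] elev deg 5.0
```

>>> {"name": "send_rows", "arguments": {
  "motion": [
    {"travel": [0, 0, 0.0015], "spin": 0},
    {"travel": [-0.004, 0, 0.001], "spin": 0},
    {"travel": [-0.005, 0, 0.0005], "spin": 0},
    {"travel": [-0.005, 0, 0.0005], "spin": 0}
  ],
  "squeeze": 3
}}

```text
time_s: 8.67
tcp_pos: [0.5334, -0.0749, 0.0504]
eef_rot: [-176.7, 0.1, -91.0]
contact_force: [-0.6, -1.8, 2.1]
gripper_width: 0.0472
```

```bash
python3 -c "
from h import *
s=r.get_state();print(s['tcp_pos'],s['contact_force'],s['gripper_width'])
jar()"
```

```text
[ 0.53338686 -0.07486645  0.05039019] [-0.58006858 -1.81082015  2.11553349] 0.047189046344464074
pink px 337 min [ 0.512 -0.117  0.012] max [ 0.586 -0.078  0.138]
face 263 normal [-0.024 -0.961  0.275] at [ 0.535 -0.106  0.054] elev deg 16.0
```

>>> {"name": "send_rows", "arguments": {
  "motion": [
    {"travel": [-0.005, 0, 0.001], "spin": 0},
    {"travel": [-0.005, 0, 0.001], "spin": 0},
    {"travel": [-0.005, 0, 0.001], "spin": 0}
  ]
}}

```text
time_s: 8.97
tcp_pos: [0.5332, -0.0582, 0.0469]
eef_rot: [-176.7, 0.2, -91.0]
contact_force: [-0.7, -0.8, 1.7]
gripper_width: 0.0466
```

>>> {"name": "send_rows", "arguments": {
  "motion": [
    {"travel": [-0.005, 0, 0.0015], "spin": 0},
    {"travel": [-0.005, 0, 0.002], "spin": 0},
    {"travel": [-0.005, 0, 0.002], "spin": 0}
  ]
}}

```text
time_s: 9.22
tcp_pos: [0.5328, -0.0414, 0.0404]
eef_rot: [-176.8, 0.2, -91.1]
contact_force: [-0.9, -0.7, 0.4]
gripper_width: 0.0457
```

```bash
python3 -c "
from h import *
s=r.get_state();print(s['tcp_pos'],s['contact_force'],s['gripper_width'])
jar()"
```

```text
[ 0.53279172 -0.04138074  0.04035225] [-0.87624179 -0.65614404  0.36634715] 0.0457383769334245
pink px 391 min [ 0.509 -0.104  0.015] max [ 0.579 -0.055  0.121]
face 295 normal [-0.052 -0.705  0.707] at [ 0.533 -0.081  0.058] elev deg 45.1
```

>>> {"name": "send_rows", "arguments": {
  "motion": [
    {"travel": [-0.004, 0, 0.002], "spin": 0},
    {"travel": [-0.004, 0, 0.0025], "spin": 0},
    {"travel": [-0.004, 0, 0.003], "spin": 0}
  ]
}}

```text
time_s: 9.52
tcp_pos: [0.5336, -0.0276, 0.0318]
eef_rot: [-176.8, 0.2, -91.0]
contact_force: [-0.7, -0.3, -0.1]
gripper_width: 0.046
```

>>> {"name": "send_rows", "arguments": {
  "motion": [
    {"travel": [-0.004, 0, 0.003], "spin": 0},
    {"travel": [-0.004, 0, 0.004], "spin": 0},
    {"travel": [-0.003, 0, 0.004], "spin": 0}
  ]
}}

```text
time_s: 9.77
tcp_pos: [0.5346, -0.0152, 0.0198]
eef_rot: [-176.8, 0.2, -91.0]
contact_force: [-0.9, -1.0, 0.2]
gripper_width: 0.046
```

```bash
python3 -c "
from h import *
s=r.get_state();print(s['tcp_pos'],s['contact_force'],s['gripper_width'])
jar()"
```

```text
[ 0.53464653 -0.01520017  0.01976493] [-0.9322467  -0.97534591  0.17213112] 0.04601229000800835
pink px 385 min [ 0.511 -0.086  0.01 ] max [ 0.589 -0.028  0.098]
face 254 normal [-0.071 -0.313  0.947] at [ 0.534 -0.06   0.055] elev deg 71.7
```

>>> {"name": "send_rows", "arguments": {
  "motion": [
    {"travel": [-0.003, 0, 0.004], "spin": 0},
    {"travel": [-0.002, 0, 0.004], "spin": 0},
    {"travel": [-0.001, 0, 0.003], "spin": 0},
    {"travel": [0, 0, 0.0], "spin": 0}
  ]
}}

```text
time_s: 10.15
tcp_pos: [0.5355, -0.0078, 0.0065]
eef_rot: [-176.9, 0.2, -91.0]
contact_force: [0.4, -0.2, -0.4]
gripper_width: 0.0463
```

```bash
python3 -c "
from h import *
s=r.get_state();print(s['tcp_pos'],s['contact_force'],s['gripper_width'])
jar()"
```

```text
[ 0.53550383 -0.00781596  0.00648177] [ 0.39106286 -0.20277007 -0.37010372] 0.04625138926933341
pink px 375 min [ 0.512 -0.077  0.009] max [ 0.572 -0.022  0.094]
face 216 normal [-0.019 -0.077  0.997] at [ 0.534 -0.054  0.05 ] elev deg 85.6
```

>>> {"name": "send_rows", "arguments": {
  "motion": [
    {"travel": [0, 0, 0], "spin": 0},
    {"travel": [0, 0, 0], "spin": 0},
    {"travel": [0, 0, -0.001], "spin": 0},
    {"travel": [0, 0, -0.002], "spin": 0},
    {"travel": [0, 0, -0.002], "spin": 0}
  ],
  "gripper": 0.4
}}

```text
time_s: 10.62
tcp_pos: [0.5353, -0.0084, 0.0121]
eef_rot: [-176.9, 0.2, -91.0]
contact_force: [-0.3, -0.1, -0.2]
gripper_width: 0.061
```

>>> {"name": "send_rows", "arguments": {
  "motion": [
    {"travel": [0.008, 0, -0.001], "spin": 0},
    {"travel": [0.015, 0, 0], "spin": 0},
    {"travel": [0.015, 0, 0], "spin": 0},
    {"travel": [0.008, 0, 0], "spin": 0},
    {"travel": [0, 0, 0], "spin": 0}
  ]
}}

```text
time_s: 11.03
tcp_pos: [0.5351, -0.0569, 0.015]
eef_rot: [-176.7, 0.2, -90.9]
contact_force: [0.1, -0.8, 0.7]
gripper_width: 0.0615
```

```bash
python3 -c "
from h import *
s=r.get_state();print(s['tcp_pos'],s['eef_rot'],s['contact_force'],s['gripper_width'])
im=jar(); cv2.imwrite('pics/s3.png',cv2.resize(im[110:260,150:350],None,fx=3,fy=3))"
```

```text
[ 0.53512167 -0.05688546  0.01504932] [-176.69463068    0.21371619  -90.92109233] [ 0.1499382  -0.79225655  0.71131356] 0.061528207995763924
pink px 111 min [ 0.514 -0.097  0.01 ] max [ 0.595 -0.063  0.103]
face 89 normal [ 0.005 -1.     0.015] at [ 0.536 -0.073  0.027] elev deg 0.9
```

View pics/s3.png

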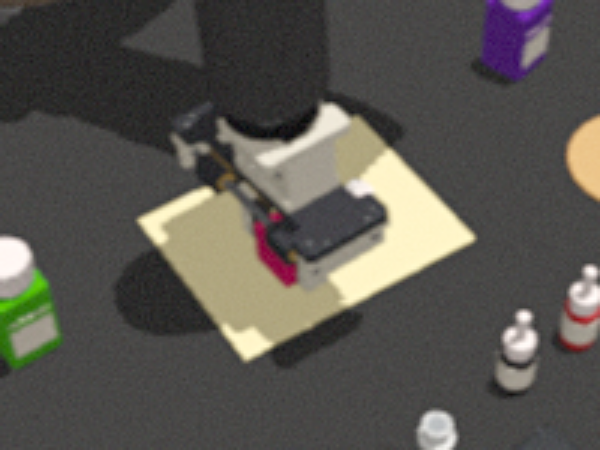

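>>> {"name": "send_rows", "arguments": {
  "motion": [
    {"travel": [0, 0, 0.003], "spin": 0},
    {"travel": [0, 0, 0.002], "spin": 0},
    {"travel": [0, 0, 0.001], "spin": 0},
    {"travel": [0, 0, 0.0], "spin": 0}
  ]
}}

```text
time_s: 11.42
tcp_pos: [0.5358, -0.0557, 0.0086]
eef_rot: [-176.7, 0.2, -90.9]
contact_force: [-1.1, -0.1, -0.6]
gripper_width: 0.0613
```

>>> {"name": "send_rows", "arguments": {
  "motion": [
    {"travel": [0, 0, 0], "spin": 0},
    {"travel": [0, 0, 0.0], "spin": 0},
    {"travel": [0, 0, 0], "spin": 0},
    {"travel": [0, 0, 0.0], "spin": 0},
    {"travel": [0, 0, 0.0], "spin": 0}
  ],
  "gripper": -1,
  "squeeze": 4
}}

```text
time_s: 11.83
tcp_pos: [0.5357, -0.0546, 0.0083]
eef_rot: [-176.7, 0.2, -90.8]
contact_force: [-0.1, -0.6, 0.4]
gripper_width: 0.0479
```

>>> {"name": "send_rows", "arguments": {
  "motion": [
    {"travel": [0, 0, 0], "spin": 0},
    {"travel": [0, 0, 0.0], "spin": 0},
    {"travel": [0, 0, 0], "spin": 0}
  ]
}}

```text
time_s: 12.08
tcp_pos: [0.5357, -0.0546, 0.0084]
eef_rot: [-176.7, 0.2, -90.8]
contact_force: [-0.9, -0.5, -0.4]
gripper_width: 0.048
```

>>> {"name": "send_rows", "arguments": {
  "motion": [
    {"travel": [-0.002, 0, -0.005], "spin": 0},
    {"travel": [-0.003, 0, -0.006], "spin": 0},
    {"travel": [-0.003, 0, -0.006], "spin": 0}
  ]
}}

```text
time_s: 12.33
tcp_pos: [0.5334, -0.0469, 0.0251]
eef_rot: [-176.9, 0.2, -90.9]
contact_force: [-0.3, -0.7, -0.7]
gripper_width: 0.0461
```

>>> {"name": "send_rows", "arguments": {
  "motion": [
    {"travel": [-0.004, 0, -0.006], "spin": 0},
    {"travel": [-0.005, 0, -0.006], "spin": 0},
    {"travel": [-0.005, 0, -0.005], "spin": 0}
  ]
}}

```text
time_s: 12.58
tcp_pos: [0.5327, -0.0315, 0.0447]
eef_rot: [-176.8, 0.2, -90.9]
contact_force: [0.6, 0.4, -1.5]
gripper_width: 0.0461
```

```bash
cat >> h.py <<'E'
def axis():
    """long axis via all pink+white points near tcp: reports base-face plane"""
    s=r.get_state(); print(s['tcp_pos'].round(4),s['contact_force'].round(1),round(s['gripper_width'],4)); return jar()
E
python3 -c "
from h import *
axis()"
```

```text
[ 0.5327 -0.0315  0.0447] [ 0.6  0.4 -1.5] 0.0461
pink px 125 min [ 0.503 -0.071  0.042] max [ 0.586 -0.042  0.134]
face 103 normal [ 0.001 -1.     0.009] at [ 0.535 -0.049  0.061] elev deg 0.5
```

>>> {"name": "send_rows", "arguments": {
  "motion": [
    {"travel": [0, 0, 0.008], "spin": 0},
    {"travel": [0, 0, 0.008], "spin": 0},
    {"travel": [0, 0, 0.006], "spin": 0},
    {"travel": [0, 0, 0], "spin": 0}
  ]
}}

```text
time_s: 12.97
tcp_pos: [0.5354, -0.0293, 0.0227]
eef_rot: [-176.6, 0.3, -90.8]
contact_force: [-0.7, -0.3, -1.7]
gripper_width: 0.046
```

>>> {"name": "send_rows", "arguments": {
  "motion": [
    {"travel": [0, 0, 0], "spin": 0},
    {"travel": [0, 0, 0], "spin": 0},
    {"travel": [0, 0, 0], "spin": 0}
  ],
  "squeeze": 3
}}

```text
time_s: 13.22
tcp_pos: [0.5341, -0.0301, 0.0205]
eef_rot: [-176.8, 0.2, -90.8]
contact_force: [0.6, 0.1, -1.5]
gripper_width: 0.0459
```

```bash
python3 -c "
from h import *
axis()"
```

```text
[ 0.5341 -0.0301  0.0205] [ 0.6  0.1 -1.5] 0.0459
pink px 113 min [ 0.51  -0.07   0.017] max [ 0.587 -0.04   0.11 ]
face 92 normal [ 0.009 -1.     0.004] at [ 0.536 -0.048  0.037] elev deg 0.2
```

>>> {"name": "send_rows", "arguments": {
  "motion": [
    {"travel": [0, 0, 0.006], "spin": 0},
    {"travel": [0, 0, 0.004], "spin": 0},
    {"travel": [0, 0, 0.001], "spin": 0},
    {"travel": [0, 0, 0], "spin": 0}
  ]
}}

```text
time_s: 13.6
tcp_pos: [0.5362, -0.0301, 0.0096]
eef_rot: [-176.7, 0.2, -90.8]
contact_force: [-1.4, 0.7, 2.3]
gripper_width: 0.0468
```

>>> {"name": "send_rows", "arguments": {
  "motion": [
    {"travel": [0, 0, 0], "spin": 0},
    {"travel": [0, 0, 0], "spin": 0},
    {"travel": [0, 0, -0.002], "spin": 0}
  ],
  "gripper": 0.3
}}

```text
time_s: 13.85
tcp_pos: [0.5359, -0.0301, 0.0113]
eef_rot: [-176.7, 0.2, -90.8]
contact_force: [0.5, 0.8, 0.9]
gripper_width: 0.0559
```

>>> {"name": "send_rows", "arguments": {
  "motion": [
    {"travel": [0, 0, -0.006], "spin": 0},
    {"travel": [0.003, 0, -0.007], "spin": 0},
    {"travel": [0.005, 0, -0.003], "spin": 0},
    {"travel": [0.002, 0, 0], "spin": 0},
    {"travel": [0, 0, 0], "spin": 0}
  ]
}}

```text
time_s: 14.27
tcp_pos: [0.5353, -0.0408, 0.0303]
eef_rot: [-176.6, 0.2, -90.8]
contact_force: [-0.5, 0.3, 0.2]
gripper_width: 0.0573
```

```bash
python3 -c "
from h import *
axis()"
```

```text
[ 0.5353 -0.0408  0.0303] [-0.5  0.3  0.2] 0.0573
pink px 89 min [ 0.517 -0.081  0.006] max [ 0.595 -0.043  0.108]
face 85 normal [ 0.004 -1.    -0.024] at [ 0.54  -0.048  0.024] elev deg -1.4
```

>>> {"name": "send_rows", "arguments": {
  "motion": [
    {"travel": [0, 0, 0], "spin": 0},
    {"travel": [0, 0, 0], "spin": 0},
    {"travel": [0, 0, 0], "spin": 0},
    {"travel": [0, 0, 0], "spin": 0},
    {"travel": [0, 0, 0], "spin": 0}
  ],
  "gripper": -1,
  "squeeze": 3
}}

```text
time_s: 14.73
tcp_pos: [0.5352, -0.041, 0.0302]
eef_rot: [-176.6, 0.2, -90.8]
contact_force: [-0.7, -0.2, 1.8]
gripper_width: 0.0467
```

>>> {"name": "send_rows", "arguments": {
  "motion": [
    {"travel": [0, 0, 0], "spin": 0},
    {"travel": [0, 0, 0], "spin": 0},
    {"travel": [0, 0, -0.012], "spin": 0},
    {"travel": [0, 0, 0], "spin": 0},
    {"travel": [0, 0, 0], "spin": 0}
  ]
}}

```text
time_s: 15.15
tcp_pos: [0.5337, -0.041, 0.0413]
eef_rot: [-176.7, 0.2, -90.8]
contact_force: [-1.4, 0.3, -0.4]
gripper_width: 0.0463
```

```bash
python3 -c "
from h import *
axis()"
```

```text
[ 0.5337 -0.041   0.0413] [-1.4  0.3 -0.4] 0.0463
pink px 108 min [ 0.512 -0.081  0.019] max [ 0.588 -0.042  0.117]
face 97 normal [-0.021 -0.994  0.108] at [ 0.537 -0.05   0.035] elev deg 6.2
```

>>> {"name": "send_rows", "arguments": {
  "motion": [
    {"travel": [-0.003, 0, -0.007], "spin": 0},
    {"travel": [-0.005, 0, -0.007], "spin": 0},
    {"travel": [-0.006, 0, -0.007], "spin": 0},
    {"travel": [-0.006, 0, -0.007], "spin": 0},
    {"travel": [-0.006, 0, -0.006], "spin": 0}
  ]
}}

```text
time_s: 15.62
tcp_pos: [0.5302, -0.014, 0.0757]
eef_rot: [-177.0, 0.1, -90.9]
contact_force: [-0.0, -0.1, -1.3]
gripper_width: 0.046
```

```bash
python3 -c "
from h import *
axis()"
```

```text
[ 0.5302 -0.014   0.0757] [-0.  -0.1 -1.3] 0.046
pink px 202 min [ 0.506 -0.054  0.054] max [ 0.579 -0.018  0.15 ]
face 161 normal [-0.021 -0.858  0.513] at [ 0.533 -0.029  0.073] elev deg 30.9
```

>>> {"name": "send_rows", "arguments": {
  "motion": [
    {"travel": [-0.007, 0, 0.001], "spin": 0},
    {"travel": [-0.007, 0, -0.003], "spin": 0},
    {"travel": [-0.008, 0, -0.003], "spin": 0},
    {"travel": [-0.008, 0, -0.003], "spin": 0}
  ]
}}

```text
time_s: 16.0
tcp_pos: [0.5309, 0.0197, 0.0862]
eef_rot: [-176.8, 0.2, -90.9]
contact_force: [0.4, 0.7, -1.5]
gripper_width: 0.0461
```

```bash
python3 -c "
from h import *
axis()"
```

```text
[0.5309 0.0197 0.0862] [ 0.4  0.7 -1.5] 0.0461
pink px 230 min [ 0.506 -0.02   0.067] max [0.584 0.017 0.161]
face 180 normal [-0.06  -0.742  0.667] at [0.533 0.004 0.086] elev deg 42.0
```

>>> {"name": "send_rows", "arguments": {
  "motion": [
    {"travel": [0.004, 0, -0.004], "spin": 0},
    {"travel": [0.008, 0, -0.002], "spin": 0},
    {"travel": [0.012, 0, 0], "spin": 0},
    {"travel": [0.012, 0, 0], "spin": 0},
    {"travel": [0.01, 0, 0], "spin": 0}
  ]
}}

```text
time_s: 16.47
tcp_pos: [0.5305, -0.0251, 0.0937]
eef_rot: [-176.8, 0.2, -90.5]
contact_force: [-0.0, -0.5, -1.5]
gripper_width: 0.0458
```

>>> {"name": "send_rows", "arguments": {
  "motion": [
    {"travel": [0.006, 0, 0], "spin": 0},
    {"travel": [0.002, 0, 0.003], "spin": 0},
    {"travel": [0, 0, 0], "spin": 0},
    {"travel": [-0.03, 0, -0.012], "spin": 0},
    {"travel": [0, 0, 0.0], "spin": 0}
  ]
}}

```text
time_s: 16.88
tcp_pos: [0.5295, -0.0077, 0.1021]
eef_rot: [-176.9, 0.2, -91.0]
contact_force: [0.7, -0.9, -0.6]
gripper_width: 0.0458
```

```bash
python3 -c "
from h import *
axis()"
```

```text
[ 0.5295 -0.0077  0.1021] [ 0.7 -0.9 -0.6] 0.0458
pink px 248 min [ 0.42  -0.047 -0.004] max [0.582 0.042 0.175]
face 186 normal [-0.067 -0.573  0.817] at [ 0.53  -0.026  0.104] elev deg 55.0
```

>>> {"name": "send_rows", "arguments": {
  "motion": [
    {"travel": [0, 0, 0.004], "spin": 0},
    {"travel": [0, 0, 0], "spin": 0},
    {"travel": [-0.02, 0, 0], "spin": 0},
    {"travel": [-0.008, 0, 0.001], "spin": 0},
    {"travel": [-0.008, 0, 0.001], "spin": 0}
  ]
}}

```text
time_s: 17.35
tcp_pos: [0.5294, 0.027, 0.0945]
eef_rot: [-177.0, 0.1, -91.0]
contact_force: [-1.2, -0.6, 1.8]
gripper_width: 0.0459
```

```bash
python3 -c "
from h import *
axis()"
```

```text
[0.5294 0.027  0.0945] [-1.2 -0.6  1.8] 0.0459
pink px 420 min [ 0.42  -0.012 -0.002] max [0.57  0.072 0.166]
face 161 normal [-0.07  -0.224  0.972] at [0.53  0.006 0.107] elev deg 77.0
```

>>> {"name": "send_rows", "arguments": {
  "motion": [
    {"travel": [-0.007, 0, 0.001], "spin": 0},
    {"travel": [-0.007, 0, 0.001], "spin": 0},
    {"travel": [-0.005, 0, 0.001], "spin": 0}
  ]
}}

```text
time_s: 17.65
tcp_pos: [0.5295, 0.0479, 0.0906]
eef_rot: [-177.1, 0.1, -91.0]
contact_force: [-0.1, -0.1, -0.4]
gripper_width: 0.0461
```

```bash
python3 -c "
from h import *
im=axis(); cv2.imwrite('pics/s4.png',cv2.resize(im[90:240,150:350],None,fx=3,fy=3))"
```

```text
[0.5295 0.0479 0.0906] [-0.1 -0.1 -0.4] 0.0461
pink px 471 min [ 0.418  0.009 -0.003] max [0.576 0.088 0.164]
face 224 normal [ 0.001 -0.999 -0.033] at [0.535 0.012 0.077] elev deg -1.9
```

View pics/s4.png

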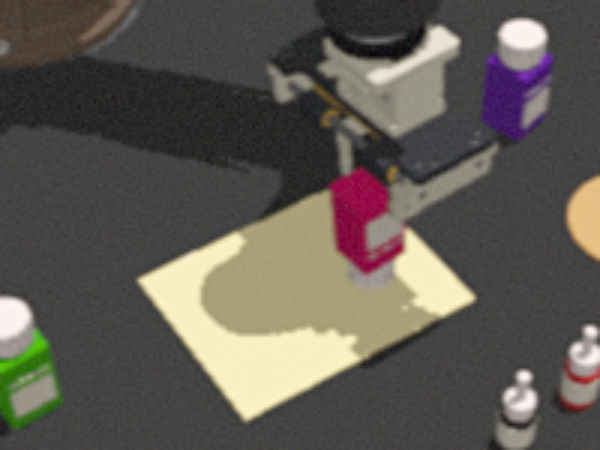

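The jar stands base-up on its white cap on the mat, within about 2°. I'll let go, back off and wait.

>>> {"name": "send_rows", "arguments": {
  "motion": [
    {"travel": [0, 0, 0], "spin": 0},
    {"travel": [0, 0, 0], "spin": 0},
    {"travel": [0, 0, 0], "spin": 0},
    {"travel": [0, 0, 0], "spin": 0},
    {"travel": [0, 0, 0], "spin": 0}
  ],
  "gripper": 0.4
}}

```text
time_s: 18.12
tcp_pos: [0.5295, 0.0487, 0.0899]
eef_rot: [-177.1, 0.1, -90.9]
contact_force: [-0.1, -0.7, 0.1]
gripper_width: 0.0608
```

>>> {"name": "send_rows", "arguments": {
  "motion": [
    {"travel": [0, 0, -0.005], "spin": 0},
    {"travel": [0, 0, -0.015], "spin": 0},
    {"travel": [0, 0, -0.02], "spin": 0},
    {"travel": [0, 0, -0.02], "spin": 0},
    {"travel": [0, 0, 0], "spin": 0}
  ]
}}

```text
time_s: 18.53
tcp_pos: [0.5254, 0.047, 0.1522]
eef_rot: [-177.3, -0.0, -91.0]
contact_force: [1.1, -0.2, 0.4]
gripper_width: 0.0616
```

Run:
```python
from h import *
axis()
im,d=r.capture("top");P=cloud("top",d);h=cv2.cvtColor(im,cv2.COLOR_BGR2HSV)
m=(np.abs(P[...,2]-.108)<.006)&(h[...,0]>150)&(np.hypot(P[...,0]-.53,P[...,1]-.035)<.06)
print(m.sum(),P[m].mean(0) if m.any() else "", cv2.minAreaRect((P[m][:,:2]*1000).astype(np.float32)) if m.any() else "")
print(r.get_state()["eef_rot"])
```

```text
[0.5254 0.047  0.1522] [ 1.1 -0.2  0.4] 0.0616
pink px 577 min [ 0.423  0.012 -0.006] max [0.56  0.134 0.111]
face 223 normal [ 0.01  -1.     0.008] at [0.537 0.015 0.074] elev deg 0.4
30 [0.52885936 0.01627775 0.10778181] ((531.2962646484375, 16.17238998413086), (7.944629669189453, 37.12189865112305), 82.28461456298828)
[-1.77464386e+02 -3.20823554e-02 -9.10647977e+01]
```

>>> {"name": "send_rows", "arguments": {
  "motion": [
    {"travel": [0, 0, 0], "spin": 0},
    {"travel": [0, 0, 0], "spin": 0},
    {"travel": [0, 0, 0], "spin": 0},
    {"travel": [0, 0, 0], "spin": 0},
    {"travel": [0, 0, 0], "spin": 0}
  ]
}}

```text
time_s: 19.05
tcp_pos: [0.5223, 0.0459, 0.1469]
eef_rot: [-177.7, -0.1, -91.1]
contact_force: [0.2, -0.4, -0.1]
gripper_width: 0.0613
```

>>> {"name": "send_rows", "arguments": {
  "motion": [
    {"travel": [0, 0, 0], "spin": 0},
    {"travel": [0, 0, 0], "spin": 0},
    {"travel": [0, 0, 0], "spin": 0},
    {"travel": [0, 0, 0], "spin": 0},
    {"travel": [0, 0, 0], "spin": 0}
  ]
}}

```text
time_s: 19.47
tcp_pos: [0.5219, 0.0457, 0.1458]
eef_rot: [-177.8, -0.2, -91.1]
contact_force: [-0.2, 0.3, -0.3]
gripper_width: 0.0615
```

>>> {"name": "send_rows", "arguments": {
  "motion": [
    {"travel": [0, 0, 0], "spin": 0},
    {"travel": [0, 0, 0], "spin": 0},
    {"travel": [0, 0, 0], "spin": 0},
    {"travel": [0, 0, 0], "spin": 0},
    {"travel": [0, 0, 0], "spin": 0}
  ]
}}

```text
time_s: 19.88
tcp_pos: [0.522, 0.0458, 0.1459]
eef_rot: [-177.8, -0.2, -91.1]
contact_force: [-0.8, -0.5, 0.1]
gripper_width: 0.061
```

>>> {"name": "send_rows", "arguments": {
  "motion": [
    {"travel": [0, 0, 0], "spin": 0},
    {"travel": [0, 0, 0], "spin": 0},
    {"travel": [0, 0, 0], "spin": 0},
    {"travel": [0, 0, 0], "spin": 0},
    {"travel": [0, 0, 0], "spin": 0}
  ]
}}

```text
time_s: 20.3
tcp_pos: [0.522, 0.0458, 0.146]
eef_rot: [-177.8, -0.2, -91.1]
contact_force: [0.5, -0.4, 0.8]
gripper_width: 0.0609
```

>>> {"name": "send_rows", "arguments": {
  "motion": [
    {"travel": [0, 0, 0], "spin": 0},
    {"travel": [0, 0, 0], "spin": 0},
    {"travel": [0, 0, 0], "spin": 0},
    {"travel": [0, 0, 0], "spin": 0},
    {"travel": [0, 0, 0], "spin": 0}
  ]
}}

```text
time_s: 20.72
tcp_pos: [0.522, 0.0458, 0.146]
eef_rot: [-177.8, -0.2, -91.1]
contact_force: [0.4, 0.5, -0.8]
gripper_width: 0.0618
```

Run:
```python
from h import *
axis()
s=r.get_state();print(s["time_s"],s["eef_rot"])
for n in("scene","top"):
  if n=="top": r.capture(n)
  print([(tow(n,x["at"]).round(3),round(x["conf"],2)) for x in r.pinpoint(n,"pink_jar_mid")[:4]])
```

```text
[0.522  0.0458 0.146 ] [ 0.4  0.5 -0.8] 0.0618
pink px 576 min [ 0.423  0.012 -0.006] max [0.56  0.132 0.112]
face 229 normal [-0.001 -1.     0.016] at [0.537 0.015 0.074] elev deg 0.9
20.7667 [-1.77782204e+02 -1.59384159e-01 -9.11081427e+01]
[(array([0.533, 0.037, 0.054]), 0.79), (array([ 0.757, -0.21 ,  0.053]), 0.62), (array([ 0.539, -0.457,  0.054]), 0.6)]
[(array([ 0.537, -0.458,  0.05 ]), 0.63), (array([ 0.756, -0.215,  0.056]), 0.61), (array([0.53 , 0.039, 0.058]), 0.49)]
```

Stood untouched for about 2.6 s at (0.531, 0.038), with both views agreeing. Next I'll tip it back toward −y.

>>> {"name": "send_rows", "arguments": {
  "motion": [
    {"travel": [0.004, -0.003, 0], "spin": 0},
    {"travel": [0.003, -0.001, 0.004], "spin": 0},
    {"travel": [0, 0, 0.012], "spin": 0},
    {"travel": [0, 0, 0.018], "spin": 0},
    {"travel": [0, 0, 0.018], "spin": 0}
  ],
  "gripper": 0.7
}}

```text
time_s: 21.33
tcp_pos: [0.5318, 0.0384, 0.0963]
eef_rot: [-177.3, 0.0, -91.1]
contact_force: [0.6, 0.4, -0.2]
gripper_width: 0.0743
```

>>> {"name": "send_rows", "arguments": {
  "motion": [
    {"travel": [0, 0, 0.012], "spin": 0},
    {"travel": [0, 0, 0.008], "spin": 0},
    {"travel": [0, 0, 0.004], "spin": 0},
    {"travel": [0, 0, 0], "spin": 0}
  ]
}}

```text
time_s: 21.67
tcp_pos: [0.5312, 0.0363, 0.0669]
eef_rot: [-177.6, -0.1, -91.1]
contact_force: [0.4, 0.1, 0.3]
gripper_width: 0.0746
```

>>> {"name": "send_rows", "arguments": {
  "motion": [
    {"travel": [-0.001, 0, 0.008], "spin": 0},
    {"travel": [0, 0, 0.006], "spin": 0},
    {"travel": [0, 0, 0.002], "spin": 0},
    {"travel": [0, 0, 0], "spin": 0}
  ]
}}

```text
time_s: 22.0
tcp_pos: [0.5332, 0.0376, 0.0507]
eef_rot: [-177.5, -0.1, -91.1]
contact_force: [0.5, 1.3, -0.5]
gripper_width: 0.0743
```

>>> {"name": "send_rows", "arguments": {
  "motion": [
    {"travel": [0, 0, 0], "spin": 0},
    {"travel": [0, 0, 0], "spin": 0},
    {"travel": [0, 0, 0], "spin": 0},
    {"travel": [0, 0, 0], "spin": 0},
    {"travel": [0, 0, 0], "spin": 0}
  ],
  "gripper": -1,
  "squeeze": 3
}}

```text
time_s: 22.42
tcp_pos: [0.534, 0.038, 0.0519]
eef_rot: [-177.4, -0.0, -91.1]
contact_force: [0.0, 0.1, -1.2]
gripper_width: 0.0472
```

>>> {"name": "send_rows", "arguments": {
  "motion": [
    {"travel": [0, 0, 0], "spin": 0},
    {"travel": [0, 0, 0], "spin": 0},
    {"travel": [0, 0, 0], "spin": 0},
    {"travel": [0, 0, 0], "spin": 0},
    {"travel": [0, 0, 0], "spin": 0}
  ]
}}

```text
time_s: 22.83
tcp_pos: [0.5336, 0.038, 0.0521]
eef_rot: [-177.4, -0.0, -91.1]
contact_force: [-0.4, -0.6, -0.4]
gripper_width: 0.0469
```

```bash
python3 -c "
from h import *
axis()"
```

```text
[0.5336 0.038  0.0521] [-0.4 -0.6 -0.4] 0.0469
pink px 254 min [ 0.511 -0.002  0.035] max [0.575 0.032 0.127]
face 210 normal [-0.016 -1.     0.012] at [0.535 0.015 0.071] elev deg 0.7
```

>>> {"name": "send_rows", "arguments": {
  "motion": [
    {"travel": [0, 0, 0.002], "spin": 0},
    {"travel": [0.004, 0, 0.001], "spin": 0},
    {"travel": [0.005, 0, 0.0005], "spin": 0},
    {"travel": [0.005, 0, 0.0005], "spin": 0}
  ]
}}

```text
time_s: 23.22
tcp_pos: [0.5343, 0.0243, 0.0487]
eef_rot: [-177.3, 0.0, -91.0]
contact_force: [-2.4, 1.3, 3.1]
gripper_width: 0.046
```

```bash
python3 -c "
from h import *
axis()"
```

```text
[0.5343 0.0243 0.0487] [-2.4  1.3  3.1] 0.046
pink px 188 min [ 0.512 -0.016  0.037] max [0.577 0.018 0.135]
face 159 normal [ 0.033 -0.989 -0.142] at [0.539 0.003 0.07 ] elev deg -8.1
```

>>> {"name": "send_rows", "arguments": {
  "motion": [
    {"travel": [0.005, 0, 0.0], "spin": 0},
    {"travel": [0.005, 0, 0.0005], "spin": 0},
    {"travel": [0.005, 0, 0.0005], "spin": 0},
    {"travel": [0.005, 0, 0.001], "spin": 0}
  ]
}}

```text
time_s: 23.6
tcp_pos: [0.534, 0.0015, 0.0463]
eef_rot: [-177.3, 0.0, -91.1]
contact_force: [-0.6, -0.0, 0.0]
gripper_width: 0.0461
```

```bash
python3 -c "
from h import *
axis()"
```

```text
[0.534  0.0015 0.0463] [-0.6 -0.   0. ] 0.0461
pink px 115 min [ 0.509 -0.038  0.044] max [ 0.577 -0.009  0.133]
face 66 normal [ 0.042 -0.932 -0.36 ] at [ 0.544 -0.026  0.087] elev deg -21.1
```

>>> {"name": "send_rows", "arguments": {
  "motion": [
    {"travel": [0.005, 0, 0.0015], "spin": 0},
    {"travel": [0.005, 0, 0.0015], "spin": 0},
    {"travel": [0.005, 0, 0.0015], "spin": 0},
    {"travel": [0.005, 0, 0.002], "spin": 0}
  ]
}}

```text
time_s: 23.98
tcp_pos: [0.5341, -0.0211, 0.039]
eef_rot: [-177.3, 0.0, -91.1]
contact_force: [1.1, 0.3, 0.7]
gripper_width: 0.0461
```

```bash
python3 -c "
from h import *
im=axis(); cv2.imwrite('pics/s5.png',cv2.resize(im[90:240,150:350],None,fx=3,fy=3))"
```

```text
[ 0.5341 -0.0211  0.039 ] [1.1 0.3 0.7] 0.0461
pink px 139 min [ 0.512 -0.062  0.068] max [ 0.582 -0.041  0.127]
face 103 normal [-0.036 -0.705  0.708] at [ 0.532 -0.052  0.085] elev deg 45.1
```

View pics/s5.png

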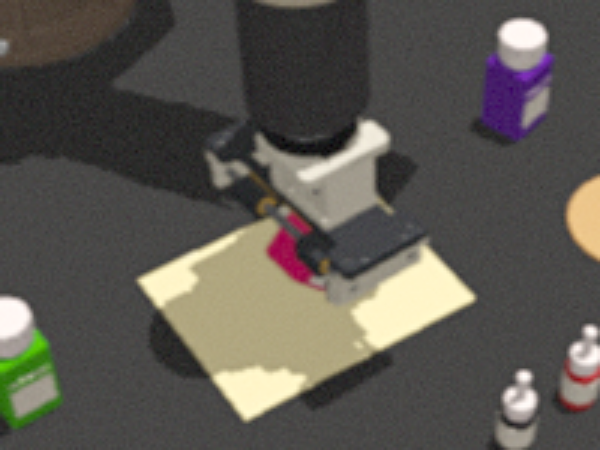

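>>> {"name": "send_rows", "arguments": {
  "motion": [
    {"travel": [0.004, 0, 0.002], "spin": 0},
    {"travel": [0.004, 0, 0.003], "spin": 0},
    {"travel": [0.004, 0, 0.003], "spin": 0}
  ]
}}

```text
time_s: 24.28
tcp_pos: [0.534, -0.0348, 0.03]
eef_rot: [-177.3, 0.0, -91.1]
contact_force: [-0.1, 0.1, 0.7]
gripper_width: 0.0457
```

>>> {"name": "send_rows", "arguments": {
  "motion": [
    {"travel": [0.003, 0, 0.003], "spin": 0},
    {"travel": [0.003, 0, 0.004], "spin": 0},
    {"travel": [0.003, 0, 0.003], "spin": 0}
  ]
}}

```text
time_s: 24.53
tcp_pos: [0.5342, -0.0451, 0.0188]
eef_rot: [-177.3, 0.0, -91.1]
contact_force: [1.1, 0.8, -0.6]
gripper_width: 0.0459
```

```bash
python3 -c "
from h import *
im=axis()"
```

```text
[ 0.5342 -0.0451  0.0188] [ 1.1  0.8 -0.6] 0.0459
pink px 192 min [ 0.511 -0.086  0.04 ] max [ 0.579 -0.067  0.107]
face 152 normal [-0.028 -0.934  0.356] at [ 0.533 -0.078  0.059] elev deg 20.9
```

>>> {"name": "send_rows", "arguments": {
  "motion": [
    {"travel": [0.003, 0, 0.004], "spin": 0},
    {"travel": [0.002, 0, 0.003], "spin": 0},
    {"travel": [0.001, 0, 0.002], "spin": 0},
    {"travel": [0, 0, 0], "spin": 0}
  ]
}}

```text
time_s: 24.92
tcp_pos: [0.5339, -0.0524, 0.0077]
eef_rot: [-177.4, -0.0, -91.2]
contact_force: [-0.0, -0.8, -0.9]
gripper_width: 0.0462
```

```bash
python3 -c "
from h import *
im=axis()"
```

```text
[ 0.5339 -0.0524  0.0077] [-0.  -0.8 -0.9] 0.0462
pink px 205 min [ 0.512 -0.093  0.021] max [ 0.581 -0.073  0.099]
face 146 normal [ 0.003 -0.981  0.194] at [ 0.535 -0.086  0.044] elev deg 11.2
```

>>> {"name": "send_rows", "arguments": {
  "motion": [
    {"travel": [0.002, 0, 0.001], "spin": 0},
    {"travel": [0.002, 0, 0.001], "spin": 0},
    {"travel": [0.0, 0, 0.0], "spin": 0}
  ]
}}

```text
time_s: 25.22
tcp_pos: [0.5339, -0.0563, 0.0058]
eef_rot: [-177.4, -0.0, -91.1]
contact_force: [0.4, -0.9, -1.0]
gripper_width: 0.046
```

>>> {"name": "send_rows", "arguments": {
  "motion": [
    {"travel": [0, 0, 0], "spin": 0},
    {"travel": [0, 0, 0], "spin": 0},
    {"travel": [0, 0, -0.001], "spin": 0},
    {"travel": [0, 0, -0.003], "spin": 0},
    {"travel": [0, 0, -0.003], "spin": 0}
  ],
  "gripper": 0.3
}}

```text
time_s: 25.63
tcp_pos: [0.5334, -0.0564, 0.0132]
eef_rot: [-177.4, -0.0, -91.1]
contact_force: [-0.4, -0.1, -0.0]
gripper_width: 0.0564
```

```bash
python3 -c "
from h import *
im=axis()
P=0
im,d=r.capture('top');P=cloud('top',d);h=cv2.cvtColor(im,cv2.COLOR_BGR2HSV)
m=(h[...,1]<60)&(h[...,2]>140)&(P[...,2]>.02)&(P[...,2]<.06)&(np.hypot(P[...,0]-.534,P[...,1]-.0)<.06)
print(m.sum(),P[m].min(0),P[m].max(0))"
```

```text
[ 0.5334 -0.0564  0.0132] [-0.4 -0.1 -0. ] 0.0564
pink px 245 min [ 0.512 -0.097  0.007] max [ 0.575 -0.069  0.096]
face 119 normal [ 0.012 -1.     0.028] at [ 0.538 -0.094  0.032] elev deg 1.6Traceback (most recent call last):
  File "<string>", line 7, in <module>
    print(m.sum(),P[m].min(0),P[m].max(0))
                  ~~~~~~~~^^^
    return umr_minimum(a, axis, None, out, keepdims, initial, where)
ValueError: zero-size array to reduction operation minimum which has no identity
```

>>> {"name": "send_rows", "arguments": {
  "motion": [
    {"travel": [-0.01, 0, 0], "spin": 0},
    {"travel": [-0.015, 0, 0], "spin": 0},
    {"travel": [-0.015, 0, 0], "spin": 0},
    {"travel": [-0.01, 0, 0.001], "spin": 0},
    {"travel": [-0.002, 0, 0.0], "spin": 0}
  ]
}}

```text
time_s: 26.15
tcp_pos: [0.5354, -0.0015, 0.0134]
eef_rot: [-177.3, 0.0, -91.2]
contact_force: [-0.1, 0.4, -0.2]
gripper_width: 0.0569
```

>>> {"name": "send_rows", "arguments": {
  "motion": [
    {"travel": [0, 0, 0], "spin": 0},
    {"travel": [0, 0, 0], "spin": 0}
  ]
}}

```text
time_s: 26.32
tcp_pos: [0.5353, -0.0004, 0.0133]
eef_rot: [-177.3, 0.0, -91.1]
contact_force: [-0.7, -0.6, 0.1]
gripper_width: 0.057
```

```bash
python3 -c "
from h import *
im=axis()"
```

```text
[ 5.353e-01 -4.000e-04  1.330e-02] [-0.7 -0.6  0.1] 0.057
pink px 611 min [ 0.506 -0.097  0.005] max [ 0.58  -0.006  0.088]
face 346 normal [-0.005 -0.005  1.   ] at [ 0.536 -0.057  0.048] elev deg 89.7
```

>>> {"name": "send_rows", "arguments": {
  "motion": [
    {"travel": [0, 0, 0.003], "spin": 0},
    {"travel": [0, 0, 0], "spin": 0},
    {"travel": [0, 0, 0], "spin": 0},
    {"travel": [0, 0, 0], "spin": 0},
    {"travel": [0, 0, 0], "spin": 0}
  ],
  "gripper": -1,
  "squeeze": 15
}}

```text
time_s: 26.78
tcp_pos: [0.5352, -0.0023, 0.0098]
eef_rot: [-177.3, 0.0, -91.3]
contact_force: [-0.1, 1.3, 0.7]
gripper_width: 0.0395
```

>>> {"name": "send_rows", "arguments": {
  "motion": [
    {"travel": [0, 0, 0], "spin": 0},
    {"travel": [0, 0, 0], "spin": 0},
    {"travel": [0, 0, 0], "spin": 0},
    {"travel": [0, 0, -0.004], "spin": 0},
    {"travel": [0, 0, -0.005], "spin": 0}
  ]
}}

```text
time_s: 27.2
tcp_pos: [0.5338, -0.003, 0.0181]
eef_rot: [-177.4, -0.0, -91.3]
contact_force: [0.2, 0.5, -1.1]
gripper_width: 0.0394
```

```bash
python3 -c "
from h import *
im=axis()"
```

```text
[ 0.5338 -0.003   0.0181] [ 0.2  0.5 -1.1] 0.0394
pink px 594 min [ 0.511 -0.098  0.015] max [ 0.559 -0.021  0.094]
face 354 normal [ 0.    -0.021  1.   ] at [ 0.535 -0.061  0.055] elev deg 88.8
```

>>> {"name": "send_rows", "arguments": {
  "motion": [
    {"travel": [-0.006, 0, -0.004], "spin": 0},
    {"travel": [-0.01, 0, 0], "spin": 0},
    {"travel": [-0.012, 0, 0], "spin": 0},
    {"travel": [-0.01, 0, 0], "spin": 0},
    {"travel": [-0.004, 0, 0.003], "spin": 0}
  ]
}}

```text
time_s: 27.67
tcp_pos: [0.536, 0.0424, 0.0225]
eef_rot: [-177.2, 0.1, -91.4]
contact_force: [0.1, -0.1, -1.3]
gripper_width: 0.0396
```

>>> {"name": "send_rows", "arguments": {
  "motion": [
    {"travel": [0, 0, 0.002], "spin": 0},
    {"travel": [0, 0, 0.002], "spin": 0},
    {"travel": [0, 0, 0], "spin": 0}
  ]
}}

```text
time_s: 27.92
tcp_pos: [0.5358, 0.0444, 0.0174]
eef_rot: [-177.2, 0.1, -91.3]
contact_force: [0.4, -0.7, -0.8]
gripper_width: 0.0395
```

>>> {"name": "send_rows", "arguments": {
  "motion": [
    {"travel": [0, 0, 0], "spin": 0},
    {"travel": [0, 0, 0], "spin": 0},
    {"travel": [0, 0, 0], "spin": 0},
    {"travel": [0, 0, 0], "spin": 0}
  ],
  "squeeze": 3
}}

```text
time_s: 28.25
tcp_pos: [0.5359, 0.0436, 0.017]
eef_rot: [-177.3, 0.1, -91.3]
contact_force: [-1.0, 1.7, -0.0]
gripper_width: 0.0398
```

```bash
python3 -c "
from h import *
im=axis()"
```

```text
[0.5359 0.0436 0.017 ] [-1.   1.7 -0. ] 0.0398
pink px 589 min [ 0.514 -0.051  0.009] max [0.567 0.034 0.091]
face 354 normal [ 0.015 -0.073  0.997] at [ 0.537 -0.013  0.05 ] elev deg 85.8
```

>>> {"name": "send_rows", "arguments": {
  "motion": [
    {"travel": [0.002, 0, -0.007], "spin": 0},
    {"travel": [0.003, 0, -0.007], "spin": 0},
    {"travel": [0.004, 0, -0.007], "spin": 0},
    {"travel": [0.005, 0, -0.007], "spin": 0},
    {"travel": [0.005, 0, -0.006], "spin": 0}
  ]
}}

```text
time_s: 28.72
tcp_pos: [0.533, 0.0227, 0.0535]
eef_rot: [-177.4, 0.0, -91.3]
contact_force: [0.4, -0.2, -1.2]
gripper_width: 0.04
```

```bash
python3 -c "
from h import *
im=axis()"
```

```text
[0.533  0.0227 0.0535] [ 0.4 -0.2 -1.2] 0.04
pink px 554 min [ 0.511 -0.069  0.011] max [0.558 0.012 0.081]
face 336 normal [-0.027 -0.488  0.873] at [ 0.535 -0.036  0.061] elev deg 60.8
```

>>> {"name": "send_rows", "arguments": {
  "motion": [
    {"travel": [0.008, 0, -0.006], "spin": 0},
    {"travel": [0.009, 0, -0.006], "spin": 0},
    {"travel": [0.009, 0, -0.004], "spin": 0},
    {"travel": [0.009, 0, -0.003], "spin": 0}
  ]
}}

```text
time_s: 29.1
tcp_pos: [0.5314, -0.0153, 0.0761]
eef_rot: [-177.2, 0.1, -91.3]
contact_force: [-0.4, 0.0, -1.1]
gripper_width: 0.0397
```

```bash
python3 -c "
from h import *
im=axis()"
```

```text
[ 0.5314 -0.0153  0.0761] [-0.4  0.  -1.1] 0.0397
pink px 562 min [ 0.51  -0.101  0.022] max [ 0.557 -0.025  0.097]
face 370 normal [-0.017 -0.656  0.755] at [ 0.534 -0.072  0.072] elev deg 49.0
```

>>> {"name": "send_rows", "arguments": {
  "motion": [
    {"travel": [-0.004, 0, -0.002], "spin": 0},
    {"travel": [-0.008, 0, 0], "spin": 0},
    {"travel": [-0.012, 0, 0], "spin": 0},
    {"travel": [-0.01, 0, 0], "spin": 0},
    {"travel": [-0.004, 0, 0], "spin": 0}
  ]
}}

```text
time_s: 29.57
tcp_pos: [0.532, 0.0224, 0.0787]
eef_rot: [-177.2, 0.1, -91.6]
contact_force: [-0.4, -0.7, -0.9]
gripper_width: 0.0399
```

>>> {"name": "send_rows", "arguments": {
  "motion": [
    {"travel": [0, 0, 0.001], "spin": 0},
    {"travel": [0, 0, 0], "spin": 0},
    {"travel": [0.032, 0, -0.013], "spin": 0},
    {"travel": [0, 0, 0], "spin": 0},
    {"travel": [0, 0, 0], "spin": 0}
  ]
}}

```text
time_s: 29.98
tcp_pos: [0.5308, -0.0061, 0.0901]
eef_rot: [-177.3, 0.0, -91.1]
contact_force: [0.2, 0.4, -2.2]
gripper_width: 0.0401
```

```bash
python3 -c "
from h import *
im=axis()"
```

```text
[ 0.5308 -0.0061  0.0901] [ 0.2  0.4 -2.2] 0.0401
pink px 407 min [ 0.513 -0.051  0.014] max [ 0.56  -0.001  0.094]
face 286 normal [ 0.087 -0.972  0.219] at [ 0.536 -0.041  0.057] elev deg 12.7
```

>>> {"name": "send_rows", "arguments": {
  "motion": [
    {"travel": [0, 0, 0.004], "spin": 0},
    {"travel": [0.003, 0, 0.002], "spin": 0},
    {"travel": [0.006, 0, 0.001], "spin": 0},
    {"travel": [0.006, 0, 0.001], "spin": 0},
    {"travel": [0.006, 0, 0.001], "spin": 0}
  ]
}}

```text
time_s: 30.45
tcp_pos: [0.5342, -0.0259, 0.0824]
eef_rot: [-177.0, 0.0, -90.8]
contact_force: [-4.1, 10.4, 28.7]
gripper_width: 0.0401
```

```bash
python3 -c "
from h import *
im=axis()"
```

```text
[ 0.5342 -0.0259  0.0824] [-4.1 10.4 28.7] 0.0401
pink px 311 min [ 0.517 -0.055  0.008] max [ 0.564 -0.009  0.084]
face 227 normal [ 0.16  -0.987 -0.028] at [ 0.542 -0.05   0.046] elev deg -1.6
```

>>> {"name": "send_rows", "arguments": {
  "motion": [
    {"travel": [0, 0, -0.001], "spin": 0},
    {"travel": [0, 0, -0.001], "spin": 0},
    {"travel": [0, 0, 0], "spin": 0}
  ]
}}

```text
time_s: 30.75
tcp_pos: [0.5343, -0.0268, 0.0844]
eef_rot: [-176.9, 0.1, -90.9]
contact_force: [-0.1, 0.1, -0.6]
gripper_width: 0.0397
```

>>> {"name": "send_rows", "arguments": {
  "motion": [
    {"travel": [0, 0, 0], "spin": 0},
    {"travel": [0, 0, 0], "spin": 0},
    {"travel": [0, 0, 0], "spin": 0},
    {"travel": [0, 0, -0.002], "spin": 0},
    {"travel": [0, 0, -0.002], "spin": 0}
  ],
  "gripper": 0.3
}}

```text
time_s: 31.17
tcp_pos: [0.5328, -0.0271, 0.0869]
eef_rot: [-177.1, 0.0, -90.9]
contact_force: [-0.2, -0.1, -0.6]
gripper_width: 0.0567
```

```bash
python3 -c "
from h import *
im=axis(); cv2.imwrite('pics/s6.png',cv2.resize(im[90:240,150:350],None,fx=3,fy=3)); print(r.get_state()['eef_rot'])
r.capture('top')
for n in('scene','top'):print([(tow(n,x['at']).round(3),round(x['conf'],2)) for x in r.pinpoint(n,'pink_jar_mid')[:4]])"
```

```text
[ 0.5328 -0.0271  0.0869] [-0.2 -0.1 -0.6] 0.0567
pink px 323 min [ 0.52  -0.056  0.005] max [ 0.565 -0.016  0.083]
face 238 normal [ 0.135 -0.991  0.008] at [ 0.544 -0.051  0.047] elev deg 0.5
[-1.77085028e+02  3.96342044e-02 -9.08718175e+01]
[(array([ 0.756, -0.213,  0.051]), 0.97), (array([ 0.541, -0.458,  0.054]), 0.96), (array([ 0.536, -0.027,  0.058]), 0.95)]
[(array([ 0.537, -0.456,  0.053]), 0.88), (array([ 0.753, -0.213,  0.056]), 0.63)]
```

View pics/s6.png

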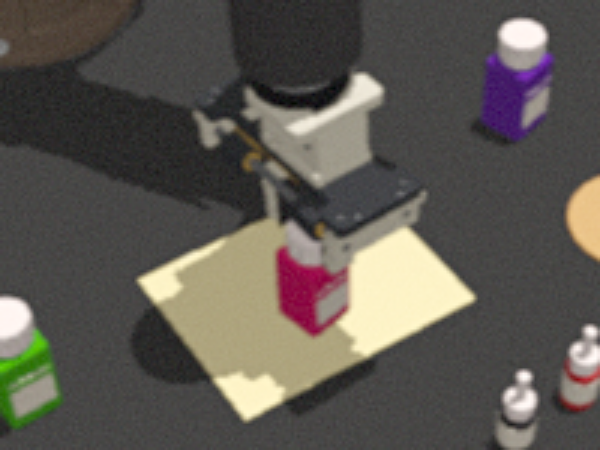

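>>> {"name": "send_rows", "arguments": {
  "motion": [
    {"travel": [0, 0, 0], "spin": 0},
    {"travel": [0, 0, 0], "spin": 0},
    {"travel": [0, 0, 0], "spin": 0},
    {"travel": [0, 0, 0], "spin": 0},
    {"travel": [0, 0, 0], "spin": 0}
  ],
  "gripper": -1,
  "squeeze": 18
}}

```text
time_s: 31.78
tcp_pos: [0.5333, -0.027, 0.0873]
eef_rot: [-177.0, 0.1, -90.9]
contact_force: [0.5, 0.2, 0.3]
gripper_width: 0.0395
```

>>> {"name": "send_rows", "arguments": {
  "motion": [
    {"travel": [0, 0, 0], "spin": 0},
    {"travel": [0, 0, 0], "spin": 0},
    {"travel": [0, 0, 0], "spin": 0},
    {"travel": [0, 0, -0.006], "spin": 0},
    {"travel": [0, 0, -0.012], "spin": 0}
  ]
}}

```text
time_s: 32.2
tcp_pos: [0.5303, -0.0274, 0.1034]
eef_rot: [-177.3, -0.0, -90.9]
contact_force: [-0.7, 0.7, -1.0]
gripper_width: 0.0397
```

>>> {"name": "send_rows", "arguments": {
  "motion": [
    {"travel": [0, 0, -0.018], "spin": 0},
    {"travel": [0, 0, -0.01], "spin": 0},
    {"travel": [0, 0, 0], "spin": 0}
  ]
}}

```text
time_s: 32.45
tcp_pos: [0.5286, -0.0275, 0.1341]
eef_rot: [-177.4, -0.0, -90.9]
contact_force: [-0.2, 0.2, -0.9]
gripper_width: 0.0394
```

```bash
python3 -c "
from h import *
im=axis()
plan([.63,.264,.135],-91,.025)"
```

```text
[ 0.5286 -0.0275  0.1341] [-0.2  0.2 -0.9] 0.0394
pink px 388 min [ 0.403 -0.057 -0.003] max [0.559 0.026 0.13 ]
face 274 normal [ 0.134 -0.991  0.012] at [ 0.536 -0.052  0.095] elev deg 0.7
[{"travel": [-0.0225, -0.0075, -0.0001], "spin": 0.01}, {"travel": [-0.0225, -0.0075, -0.0001], "spin": 0.01}, {"travel": [-0.0225, -0.0075, -0.0001], "spin": 0.01}, {"travel": [-0.0225, -0.0074, -0.0001], "spin": 0.01}, {"travel": [-0.0226, -0.0074, -0.0001], "spin": 0.01}]
[{"travel": [-0.0226, -0.0074, -0.0001], "spin": 0.01}, {"travel": [-0.0226, -0.0074, -0.0001], "spin": 0.01}, {"travel": [-0.0226, -0.0074, -0.0001], "spin": 0.01}, {"travel": [-0.0226, -0.0074, -0.0001], "spin": 0.01}, {"travel": [-0.0226, -0.0074, -0.0001], "spin": 0.01}]
[{"travel": [-0.0226, -0.0074, -0.0001], "spin": 0.01}, {"travel": [-0.0226, -0.0074, -0.0001], "spin": 0.01}, {"travel": [-0.0226, -0.0074, -0.0001], "spin": 0.01}]
```

Held and upright. Carrying it to the coaster.

>>> {"name": "send_rows", "arguments": {
  "motion": [
    {"travel": [-0.012, -0.004, -0.004], "spin": 0},
    {"travel": [-0.02, -0.007, -0.002], "spin": 0},
    {"travel": [-0.024, -0.008, 0], "spin": 0},
    {"travel": [-0.024, -0.008, 0], "spin": 0},
    {"travel": [-0.024, -0.008, 0], "spin": 0}
  ]
}}

```text
time_s: 32.92
tcp_pos: [0.5627, 0.0768, 0.1388]
eef_rot: [-177.7, -0.0, -91.3]
contact_force: [0.1, 0.0, -1.9]
gripper_width: 0.0397
```

>>> {"name": "send_rows", "arguments": {
  "motion": [
    {"travel": [-0.024, -0.008, 0], "spin": 0},
    {"travel": [-0.024, -0.008, 0], "spin": 0},
    {"travel": [-0.024, -0.008, 0], "spin": 0},
    {"travel": [-0.022, -0.008, 0], "spin": 0},
    {"travel": [-0.02, -0.007, 0], "spin": 0}
  ]
}}

```text
time_s: 33.33
tcp_pos: [0.6042, 0.1985, 0.136]
eef_rot: [-177.9, -0.2, -91.3]
contact_force: [-0.5, -0.4, -1.6]
gripper_width: 0.0396
```

>>> {"name": "send_rows", "arguments": {
  "motion": [
    {"travel": [-0.015, -0.005, 0], "spin": 0},
    {"travel": [-0.01, -0.004, 0], "spin": 0},
    {"travel": [-0.004, -0.001, 0], "spin": 0},
    {"travel": [0, 0, 0], "spin": 0}
  ]
}}

```text
time_s: 33.67
tcp_pos: [0.6152, 0.2337, 0.1325]
eef_rot: [-178.1, -0.3, -91.1]
contact_force: [-1.1, -1.2, -1.5]
gripper_width: 0.0397
```

```bash
python3 -c "
from h import *
s=r.get_state();print(s['tcp_pos'],s['eef_rot'],s['contact_force'])
r.capture('scene')
print([(tow('scene',x['at']).round(3),round(x['conf'],2)) for x in r.pinpoint('scene','pink_jar_mid')[:4]])
plan([.63,.264,.1],-91,.015)"
```

```text
[0.61517741 0.23365956 0.13246004] [-178.14251448   -0.32824759  -91.13270784] [-1.06555115 -1.16674403 -1.49363999]
[(array([ 0.538, -0.462,  0.053]), 0.74), (array([0.619, 0.233, 0.103]), 0.68)]
[{"travel": [-0.0080, -0.0036, 0.0082], "spin": -0.04}, {"travel": [-0.0080, -0.0036, 0.0082], "spin": -0.04}, {"travel": [-0.0080, -0.0036, 0.0082], "spin": -0.04}, {"travel": [-0.0080, -0.0036, 0.0082], "spin": -0.04}]
```

>>> {"name": "send_rows", "arguments": {
  "motion": [
    {"travel": [-0.008, -0.003, 0.006], "spin": 0},
    {"travel": [-0.01, -0.004, 0.008], "spin": 0},
    {"travel": [-0.008, -0.003, 0.008], "spin": 0},
    {"travel": [-0.002, -0.001, 0.006], "spin": 0},
    {"travel": [0, 0, 0.003], "spin": 0}
  ]
}}

```text
time_s: 34.18
tcp_pos: [0.6287, 0.2597, 0.1007]
eef_rot: [-178.1, -0.2, -91.4]
contact_force: [0.7, 0.0, -2.0]
gripper_width: 0.0396
```

>>> {"name": "send_rows", "arguments": {
  "motion": [
    {"travel": [0, 0, 0.003], "spin": 0},
    {"travel": [0, 0, 0.002], "spin": 0},
    {"travel": [0, 0, 0], "spin": 0}
  ]
}}

```text
time_s: 34.43
tcp_pos: [0.628, 0.2589, 0.0928]
eef_rot: [-178.2, -0.4, -91.4]
contact_force: [0.5, 0.1, -1.6]
gripper_width: 0.0391
```

```bash
python3 -c "
from h import *
s=r.get_state();print(s['tcp_pos'],s['eef_rot'],s['contact_force'])
r.capture('scene')
print([(tow('scene',x['at']).round(3),round(x['conf'],2)) for x in r.pinpoint('scene','pink_jar_mid')[:4]])"
```

```text
[0.62797437 0.25889914 0.09283086] [-178.22485754   -0.36851323  -91.39524938] [ 0.50683826  0.09443486 -1.6482403 ]
[(array([ 0.538, -0.46 ,  0.051]), 0.85), (array([0.629, 0.259, 0.065]), 0.83), (array([ 0.757, -0.212,  0.049]), 0.62)]
```

Aligned to within about 5 mm. I'll lower the last few millimetres in small steps until contact.

>>> {"name": "send_rows", "arguments": {
  "motion": [
    {"travel": [-0.003, 0, 0.002], "spin": 0},
    {"travel": [0, 0, 0.0015], "spin": 0},
    {"travel": [0, 0, 0.001], "spin": 0}
  ]
}}

```text
time_s: 34.78
tcp_pos: [0.629, 0.2624, 0.0901]
eef_rot: [-178.1, -0.3, -91.4]
contact_force: [-0.5, 0.1, -1.7]
gripper_width: 0.0393
```

>>> {"name": "send_rows", "arguments": {
  "motion": [
    {"travel": [0, 0, 0.001], "spin": 0},
    {"travel": [0, 0, 0], "spin": 0}
  ]
}}

```text
time_s: 34.95
tcp_pos: [0.6291, 0.2625, 0.0892]
eef_rot: [-178.1, -0.2, -91.4]
contact_force: [-0.7, 0.3, -0.8]
gripper_width: 0.0395
```

>>> {"name": "send_rows", "arguments": {
  "motion": [
    {"travel": [0, 0, 0.001], "spin": 0},
    {"travel": [0, 0, 0.001], "spin": 0},
    {"travel": [0, 0, 0], "spin": 0}
  ]
}}

```text
time_s: 35.2
tcp_pos: [0.6296, 0.2625, 0.0881]
eef_rot: [-178.0, -0.2, -91.4]
contact_force: [0.6, 0.7, -0.6]
gripper_width: 0.0393
```

>>> {"name": "send_rows", "arguments": {
  "motion": [
    {"travel": [0, 0, 0], "spin": 0},
    {"travel": [0, 0, 0], "spin": 0},
    {"travel": [0, 0, 0], "spin": 0},
    {"travel": [0, 0, 0], "spin": 0},
    {"travel": [0, 0, 0], "spin": 0}
  ],
  "gripper": 0.6
}}

```text
time_s: 35.62
tcp_pos: [0.6302, 0.2629, 0.0886]
eef_rot: [-177.9, -0.2, -91.4]
contact_force: [-0.3, 0.2, -0.2]
gripper_width: 0.0668
```

>>> {"name": "send_rows", "arguments": {
  "motion": [
    {"travel": [0, 0, -0.008], "spin": 0},
    {"travel": [0, 0, -0.02], "spin": 0},
    {"travel": [0, 0, -0.025], "spin": 0},
    {"travel": [0, 0, -0.025], "spin": 0},
    {"travel": [0, 0, -0.025], "spin": 0}
  ]
}}

```text
time_s: 36.03
tcp_pos: [0.6231, 0.2611, 0.1896]
eef_rot: [-178.5, -0.6, -91.4]
contact_force: [0.3, 0.6, 0.2]
gripper_width: 0.0699
```

>>> {"name": "send_rows", "arguments": {
  "motion": [
    {"travel": [0, 0, -0.01], "spin": 0},
    {"travel": [0, 0, 0], "spin": 0},
    {"travel": [0, 0, 0], "spin": 0},
    {"travel": [0, 0, 0], "spin": 0}
  ]
}}

```text
time_s: 36.37
tcp_pos: [0.6251, 0.2626, 0.2082]
eef_rot: [-178.0, -0.2, -91.4]
contact_force: [0.8, 0.2, -0.4]
gripper_width: 0.0699
```

Run:
```python
from h import *
for n in("scene","top"):
    im,d=r.capture(n)
    if n=="scene": cv2.imwrite("pics/f.png",im)
    for t in ["pink_jar_mid","coaster_top","green_jar","violet_jar","ink_black","ink_red","cup_a","pen"]:
        print(n,t,[(tow(n,x["at"]).round(3),round(x["conf"],2)) for x in r.pinpoint(n,t)[:4]])
print(r.get_state()["time_s"],r.get_state()["tcp_pos"])
```

```text
scene pink_jar_mid [(array([0.63 , 0.264, 0.058]), 0.83), (array([ 0.537, -0.458,  0.053]), 0.72)]
scene coaster_top [(array([0.631, 0.259, 0.006]), 0.57)]
scene green_jar [(array([ 0.467, -0.27 , -0.004]), 0.8)]
scene violet_jar [(array([0.463, 0.27 , 0.   ]), 0.79)]
scene ink_black [(array([0.739, 0.014, 0.002]), 0.6)]
scene ink_red [(array([ 0.738,  0.087, -0.   ]), 0.5)]
scene cup_a [(array([ 0.743, -0.069, -0.001]), 0.52), (array([ 0.745, -0.122, -0.007]), 0.44)]
scene pen [(array([ 0.739,  0.2  , -0.   ]), 0.77), (array([ 0.469, -0.269, -0.002]), 0.7)]
top pink_jar_mid [(array([0.628, 0.261, 0.059]), 0.87), (array([ 0.539, -0.459,  0.053]), 0.79), (array([ 0.757, -0.215,  0.056]), 0.69)]
top coaster_top [(array([0.627, 0.266, 0.007]), 0.75)]
top green_jar [(array([ 0.466, -0.269,  0.005]), 0.78)]
top violet_jar [(array([0.465, 0.27 , 0.002]), 0.53)]
top ink_black [(array([ 0.739,  0.015, -0.002]), 0.46)]
top ink_red [(array([0.743, 0.087, 0.004]), 0.51)]
top cup_a [(array([ 0.738, -0.068, -0.003]), 0.62), (array([ 0.747, -0.127,  0.   ]), 0.38)]
top pen [(array([0.739, 0.2  , 0.002]), 0.49), (array([ 0.464, -0.269,  0.001]), 0.31)]
37.2667 [0.62529154 0.26265629 0.2084645 ]
```

View pics/f.png

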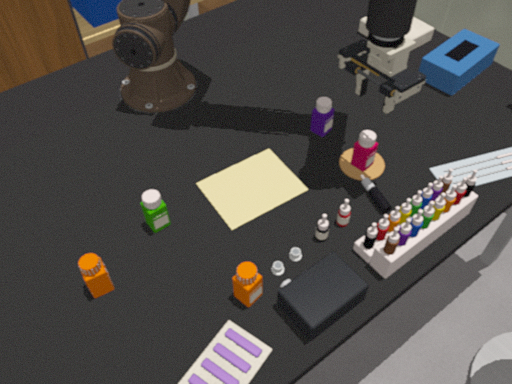

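The picture shows the pink jar upright on the coaster at (364,152), the gripper clear above it, and everything else where it was.

```bash
python3 -c "
from plant import r
print(r.close_job())"
```

```text
the job is handed in; nothing more can be done
None
```

The pink jar stood on its cap on the mat, was turned back, and is now upright in the middle of the coaster. I handed the job in at about 37 s of the 72 s allowed; no verdict was reported.

**How it was turned:** The tool can't tilt, so I tipped the jar in a light 3 N grip against the mat. Each way I laid it down, regripped it near its raised end, and stood it up. It stood on its cap at about (0.53, 0.04), with tilt under about 1° in the images, released and untouched for about 2.6 s.

**Last checks:**
- **Jar:** both cameras put it at about (0.629, 0.263), within about 6 mm of the coaster centre, upright and with the gripper well clear.
- **Other objects:** the listed jars, bottles, cups and pen all read within about 6 mm of their first measurements, which is roughly the detection noise.

**What went less smoothly:**
- The first tipping try slid the jar along the mat instead of rotating it.
- The first regrip held the jar stiff, so I regripped nearer its base; both ways the last part of the turn needed a short jerk.
- The wrist force briefly read 29 N when the fingertips pressed on the jar's shoulder, under the limits.
- The tool drifted up to about 3° off vertical during the moves.

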